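# Scoop resin toy heads into the curing drawer and switch it on

### The arm

A 6-joint arm with a two-finger parallel gripper is mounted at the origin on the work surface. World frame = base frame: x ahead of the robot, y to its left, z up, the work surface at z = 0. Lengths are in m, angles in rad, forces in N, time in s.
With the tool pointing down it reaches from about 0.25 to 0.8 m from the base axis. Payload 3.9 kg.
Tool frame: the origin (TCP) lies midway between the tips of the shut fingers; the grasp point (between the pads) lies 19 mm behind it; z points along the fingers, y is the direction in which the jaws open and shut (so a half turn about z gives the same grasp; the last joint's range is limited). The gripper opens to 85 mm and grips with 20 to 120 N. Pads are 22 mm wide; open, the fingers measure 114 mm over their backs; the gripper's body (76 mm by 85 mm) begins 54 mm behind the grasp point. The pads swing forward as they close: fully open they stand 13 mm farther back than shut.
Start: joints at [1.112, 0.26, -0.138, 1.173, 0, 1.571], TCP at [0.233, 0.471, 0.231] pointing down, gripper open.
Joint ranges: [-2.78, 2.78], [-0.83, 1.72], [-1.28, 1.37], [-1.9, 2.12], [-1.57, 1.48], [-3.14, 3.14]. Speed limits (rad/s): [2.57, 2.57, 3.14, 3.14, 3.14, 3.14].

### API

Orientations are given as a unit quaternion [x, y, z, w].
In Python, from station import * gives the robot as it stands.
- The arm moves only by the tool drive_tool, never from a script. Its argument "targets" is a list of rows, each a list of 7 numbers: the turn, a rotation vector about the world's x, y, z in units of 0.1 rad (1.0 is 0.1 rad), then the shift along the world's x, y, z in units of 0.03 m (1.0 is 0.03 m), then the gripper's target within -1 to 1 (fully open at 1, half-way at 0, shut at -1). A call has 1 to 5 rows; each row shifts and turns the commanded pose from where the row before left it; what a row does not reach is not made up. A row lasts 1/10 s, in which the tool goes at most 50 mm and 8.59 degrees, less where a joint would pass 70% of its speed; a pose out of reach is approached as far as the arm can. A call with a number of a shift or a turn outside -1 to 1 is refused whole. A call with a gripper value outside its range is refused whole. The fingers move at their own pace and stop on an object; the grip force is fixed at half the most. Time passes only in rows, so rows that do not move let the fingers close. It gives the time, the measured TCP pose, the force and the opening at its end, in the units of the state.
- get_obs(): the state, without advancing time (a new reading comes with each control period).
- read_camera(name): name is "side" or "top"; returns a dict with "pixels" (420x560x3 uint8, blue, green, red), "depth" (420x560 float32, m along the optical axis (not along the pixel's ray), 0 where there is no reading), "fx", "fy", "cx", "cy" (pixels), "rvec" (rotation vector, rad) and "tvec" (3), from world to camera coordinates, as OpenCV has them. Camera axes: x right, y down, z forward; pixel columns grow to the right and rows downward; lengths in m; the calibration is good to about 2 mm. A picture is of the moment at which its call begins.
- finish_job(): hands the job in, once; it reports no verdict.
The state is a dict: "t": time; "qpos": joint angles; "qvel": joint speeds; "effort": joint torques, N m; "position": TCP position; "orientation": TCP orientation; "contact_force": force on the tool from outside, world axes, zero at the start; "moment": the same for the moment, N m; "gripper_width": finger opening in m.
Only numpy, scipy, OpenCV 4.12 (cv2) and the standard library are available. Lean on these libraries where they do the work, as an engineer would, in place of code of your own. Each camera call takes 0.05 s, during which the arm holds its last target. There are 200 camera calls.

### The job

Cure this batch of cast toy heads: pull the curing box's drawer well open, then use the scoop to bring every head from the steel tray into the drawer (the fresh resin marks, so do not touch heads in the tray with the fingers; one that gets spilled outside the tray may be picked up). When all are in, push the drawer fully shut and only then turn the knob on top clockwise until it clicks over into its on position. Lay the scoop back flat on its black mat, lying along it, and leave the other things on the desk alone.

Things in the scene. Friction and masses are not known exactly. Their poses are not given: they have to be found in the camera images.
- tray: fixed shallow steel tray, 268 x 102 mm outside, walls 4 mm thick and 34 mm high, floor 4 mm thick (inside 260 x 94 mm). Origin at the centre of its underside, x along its length: the heads start spread over the +x half, the -x half is left empty for the scoop to be set down; z up
- scoop: loose metal scoop with a flat floor it stands on, 140 g. x points forward out of its open front, z up; origin at the level of its underside, 10 mm behind the bowl. Bowl: floor 1.6 mm thick from x = 10 mm to the lip at x = 65 mm, 82 mm wide outside; side walls 3 mm thick, 36 mm high, from x = 10 to 42 mm; rear wall at x = 10 to 13 mm; open in front
- scoop_grip (a point): point on the scoop's handle to grip, 28 mm behind its origin, 60 mm above its underside; axes as the scoop's. The handle is a straight red bar, 18 mm wide (y), 16 mm high, level, from x = -60 to 13 mm in the scoop's frame, on a neck that rises from the bowl's rear wall
- mat: black rubber mat fixed on the desk, 230 x 130 mm, 4 mm thick, where the scoop starts and ends lying along x; origin at the centre of its underside, x along its length, z up
- curer: fixed white curing box, 260 mm (x) x 240 mm (y) x 120 mm high; origin at the centre of its underside, front with the drawer faces its own -x; z up. The knob stands on its roof
- curer_drawer0 (a joint): drawer of the curing box: 0 m fully shut, grows as it is pulled out along the box's -x, to about 0.18; starts shut or slightly ajar. Slides with about 1 N of friction and stays where it is left. Its orange front panel is 93 mm high and 15 mm thick, and reaches nearly to the roof
- drawer_in (a point): centre of the drawer's inner floor (22 mm above the desk); moves with the drawer, axes as the curing box's. Inside: 215 mm along x, 198 mm along y; side walls rise 76 mm above the floor. Its front inner wall is at x = -107 mm from here, the front panel's outer face at x = -128 mm; what is pulled out beyond the box's front is open above
- curer_drawer0_handle (a point): middle of the drawer's handle, a dark horizontal bar 11 mm thick and 120 mm long along the box's y, 35 mm in front of the drawer's front panel, 82 mm above the desk (the roof is 120 mm above the desk); moves with the drawer
- power (a joint): knob on the curing box's roof: 0 rad off, grows as it turns clockwise seen from above. It rests against its stops at 0 or at 1.2 rad; a sprung detent resists with about 0.25 N m at first, fading towards 0.6 rad, where it snaps over and drives on to 1.2 (let go before that, it springs back)
- power_grip (a point): on the knob's axis at the height to grip it; turns with the knob. Its grip bar is 42 mm long along this point's x, 14 mm wide (y), 32 mm high, its top 7 mm above this point; below it a disc of 44 mm diameter
- head0: a resin toy head, a chunky bevelled barrel 24 mm in diameter and 20 mm tall (flat ends 11 mm across, bevels 4 mm high) with two black eyes, 12 g, slippery (friction about 0.25 against everything); origin at the centre of its underside (z is its own axis; it may come to lie on its side). None if it is absent this time
- head1: a resin toy head, a chunky bevelled barrel 24 mm in diameter and 20 mm tall (flat ends 11 mm across, bevels 4 mm high) with two black eyes, 12 g, slippery (friction about 0.25 against everything); origin at the centre of its underside (z is its own axis; it may come to lie on its side). None if it is absent this time
- head2: a resin toy head, a chunky bevelled barrel 24 mm in diameter and 20 mm tall (flat ends 11 mm across, bevels 4 mm high) with two black eyes, 12 g, slippery (friction about 0.25 against everything); origin at the centre of its underside (z is its own axis; it may come to lie on its side). None if it is absent this time
- head3: a resin toy head, a chunky bevelled barrel 24 mm in diameter and 20 mm tall (flat ends 11 mm across, bevels 4 mm high) with two black eyes, 12 g, slippery (friction about 0.25 against everything); origin at the centre of its underside (z is its own axis; it may come to lie on its side). None if it is absent this time
- head4: a resin toy head, a chunky bevelled barrel 24 mm in diameter and 20 mm tall (flat ends 11 mm across, bevels 4 mm high) with two black eyes, 12 g, slippery (friction about 0.25 against everything); origin at the centre of its underside (z is its own axis; it may come to lie on its side). None if it is absent this time
- head5: a resin toy head, a chunky bevelled barrel 24 mm in diameter and 20 mm tall (flat ends 11 mm across, bevels 4 mm high) with two black eyes, 12 g, slippery (friction about 0.25 against everything); origin at the centre of its underside (z is its own axis; it may come to lie on its side). None if it is absent this time
- head6: a resin toy head, a chunky bevelled barrel 24 mm in diameter and 20 mm tall (flat ends 11 mm across, bevels 4 mm high) with two black eyes, 12 g, slippery (friction about 0.25 against everything); origin at the centre of its underside (z is its own axis; it may come to lie on its side). None if it is absent this time
- head7: a resin toy head, a chunky bevelled barrel 24 mm in diameter and 20 mm tall (flat ends 11 mm across, bevels 4 mm high) with two black eyes, 12 g, slippery (friction about 0.25 against everything); origin at the centre of its underside (z is its own axis; it may come to lie on its side). None if it is absent this time
- toy_mint: mint-headed vinyl figure with ears, 40 mm wide, 76 mm tall: a bystander to leave alone; origin at the centre of its underside
- toy_red: red-headed vinyl figure with ears, 40 mm wide, 69 mm tall: a bystander to leave alone; origin at the centre of its underside
- mug: white mug, 76 mm in diameter, 90 mm tall: a bystander to leave alone; origin at the centre of its underside
- tape: roll of yellow tape lying flat, 90 mm in diameter, 24 mm high: a bystander to leave alone; origin at the centre of its underside
- paint_pot: small paint jar with blue cap, 44 mm in diameter, 50 mm tall: a bystander to leave alone; origin at the centre of its underside
- toy_carton: small cardboard carton, 60 x 50 x 80 mm: a bystander to leave alone; origin at the centre of its underside
There are look-alikes about, which are no part of the job. What is shaped like the scoop but green or purple is not meant.

How it is judged:
On the way, in this order (a step that is already met when the one before it is completed fails the run):
1. the drawer is pulled well open (at least 100 mm) (value of joint curer_drawer0 above 0.1 m), for 0.2 s.
2. every head lies in the drawer (x of head0 in the frame of drawer_in between -0.113 and 0.113 m and y of head0 in the frame of drawer_in between -0.1 and 0.1 m and z of head0 in the frame of drawer_in between -0.005 and 0.075 m and x of head1 in the frame of drawer_in between -0.113 and 0.113 m and y of head1 in the frame of drawer_in between -0.1 and 0.1 m and z of head1 in the frame of drawer_in between -0.005 and 0.075 m and x of head2 in the frame of drawer_in between -0.113 and 0.113 m and y of head2 in the frame of drawer_in between -0.1 and 0.1 m and z of head2 in the frame of drawer_in between -0.005 and 0.075 m and x of head3 in the frame of drawer_in between -0.113 and 0.113 m and y of head3 in the frame of drawer_in between -0.1 and 0.1 m and z of head3 in the frame of drawer_in between -0.005 and 0.075 m and x of head4 in the frame of drawer_in between -0.113 and 0.113 m and y of head4 in the frame of drawer_in between -0.1 and 0.1 m and z of head4 in the frame of drawer_in between -0.005 and 0.075 m and x of head5 in the frame of drawer_in between -0.113 and 0.113 m and y of head5 in the frame of drawer_in between -0.1 and 0.1 m and z of head5 in the frame of drawer_in between -0.005 and 0.075 m and x of head6 in the frame of drawer_in between -0.113 and 0.113 m and y of head6 in the frame of drawer_in between -0.1 and 0.1 m and z of head6 in the frame of drawer_in between -0.005 and 0.075 m and x of head7 in the frame of drawer_in between -0.113 and 0.113 m and y of head7 in the frame of drawer_in between -0.1 and 0.1 m and z of head7 in the frame of drawer_in between -0.005 and 0.075 m), for 0.3 s.
3. the drawer is pushed fully shut (value of joint curer_drawer0 below 0.006 m), for 0.2 s.
4. the knob has clicked over to on (value of joint power above 1.05 rad), for 0.2 s.
At the end, for the whole second after the job is handed in: Every head present lies inside the drawer, the drawer is shut to within 6 mm, the knob rests at its on detent (above 1.05 rad), and the scoop lies flat on the mat, its origin within 45 mm along and 35 mm across of the mat's centre and its length within 0.35 rad of the mat's, at rest (all of step 2 and value of joint curer_drawer0 below 0.006 m and value of joint power above 1.05 rad and x of scoop in the frame of mat between -0.045 and 0.045 m and y of scoop in the frame of mat between -0.035 and 0.035 m and z of scoop in the frame of mat between 0 and 0.009 m and angle between scoop's own z axis and vertical below 0.1 rad and angle between the x axis of scoop and the x axis of mat, either way round below 0.35 rad and linear speed of scoop below 0.02 m/s); the robot touches nothing.
It fails at once if the fingers touch a head that lies in the tray ((contact force between the fingers and head0 above 0.3 N and x of head0 in the frame of tray between -0.135 and 0.135 m and y of head0 in the frame of tray between -0.051 and 0.051 m and z of head0 in the frame of tray between -0.01 and 0.03 m) or (contact force between the fingers and head1 above 0.3 N and x of head1 in the frame of tray between -0.135 and 0.135 m and y of head1 in the frame of tray between -0.051 and 0.051 m and z of head1 in the frame of tray between -0.01 and 0.03 m) or (contact force between the fingers and head2 above 0.3 N and x of head2 in the frame of tray between -0.135 and 0.135 m and y of head2 in the frame of tray between -0.051 and 0.051 m and z of head2 in the frame of tray between -0.01 and 0.03 m) or (contact force between the fingers and head3 above 0.3 N and x of head3 in the frame of tray between -0.135 and 0.135 m and y of head3 in the frame of tray between -0.051 and 0.051 m and z of head3 in the frame of tray between -0.01 and 0.03 m) or (contact force between the fingers and head4 above 0.3 N and x of head4 in the frame of tray between -0.135 and 0.135 m and y of head4 in the frame of tray between -0.051 and 0.051 m and z of head4 in the frame of tray between -0.01 and 0.03 m) or (contact force between the fingers and head5 above 0.3 N and x of head5 in the frame of tray between -0.135 and 0.135 m and y of head5 in the frame of tray between -0.051 and 0.051 m and z of head5 in the frame of tray between -0.01 and 0.03 m) or (contact force between the fingers and head6 above 0.3 N and x of head6 in the frame of tray between -0.135 and 0.135 m and y of head6 in the frame of tray between -0.051 and 0.051 m and z of head6 in the frame of tray between -0.01 and 0.03 m) or (contact force between the fingers and head7 above 0.3 N and x of head7 in the frame of tray between -0.135 and 0.135 m and y of head7 in the frame of tray between -0.051 and 0.051 m and z of head7 in the frame of tray between -0.01 and 0.03 m)).
It fails at once if a bystander is moved by more than 30 mm (distance of any of toy_mint, toy_red, mug, tape, paint_pot, toy_carton from where it was at the start of the episode above 0.03 m).
Of head0, head1, head2, head3, head4, head5, head6, head7 only 6 to 8 are there at a start; the rules pass over those that are not, and their reading is None.
At some moment in a run one of head0, head1, head2, head3, head4, head5, head6, head7 may be knocked a few centimetres aside while the robot is not near it.
It also fails if it takes over 210 s, if anything falls off the work surface, if the arm or the gripper's body presses on something with over 40 N, if the wrist force passes 120 N, or if a joint passes its speed limit or range.

## Working session

There is one attempt and no reset: what is moved stays moved. The work goes in short steps, Python scripts to look and compute and a tool call to move; the robot and the scene stay as the last step left them, time stands still between calls to the robot, and variables do not carry over. Pictures are saved under pics/ and viewed, about 12 in all and at most 16, crops included, and the job is handed in when it is done.

Besides the shell and the picture viewer there is one more tool, called after "Emit:" in YAML: its name, and indented under it one key for each argument. drive_tool: Moves the arm, as the interface text tells. Its arguments: {"type":"object","properties":{"targets":{"type":"array","items":{"type":"array","items":{"type":"number","minimum":-1,"maximum":1}}}},"required":["targets"]}

```bash
ls; mkdir -p pics; cat > h.py <<'E'
import numpy as np, cv2
from station import *
def cam(n):
    c=read_camera(n); c['R']=cv2.Rodrigues(np.array(c['rvec'],float))[0]; c['t']=np.array(c['tvec'],float).ravel(); return c
def ray(c,u,v,z):
    "pixel to the world plane at height z"
    d=c['R'].T@np.array([(u-c['cx'])/c['fx'],(v-c['cy'])/c['fy'],1]); o=-c['R'].T@c['t']
    return o+d*(z-o[2])/d[2]
def cloud(c):
    v,u=np.mgrid[:420,:560]; Z=c['depth']
    P=np.stack([(u-c['cx'])/c['fx']*Z,(v-c['cy'])/c['fy']*Z,Z],-1)
    return (P-c['t'])@c['R']
def proj(c,P):
    q=c['R']@np.array(P)+c['t']; return c['fx']*q[0]/q[2]+c['cx'],c['fy']*q[1]/q[2]+c['cy']
def save(c,name,crop=None,k=1):
    im=c['pixels']
    if crop: u0,v0,u1,v1=crop; im=im[v0:v1,u0:u1]
    cv2.imwrite('pics/'+name,cv2.resize(im,None,fx=k,fy=k,interpolation=cv2.INTER_CUBIC))
E
python3 - <<'E'
from h import *
o=get_obs(); print({k:np.round(v,3) for k,v in o.items()})
a=cam('top'); b=cam('side'); save(a,'top0.png',k=1.4); save(b,'side0.png',k=1.4)
np.save('top0.npy',a,allow_pickle=True); np.save('side0.npy',b,allow_pickle=True)
for c in (a,b): print(-c['R'].T@c['t'],c['fx'])
E
```

```text
pics
{'t': np.float64(0.0), 'qpos': array([ 1.112,  0.261, -0.139,  1.173, -0.   ,  1.571]), 'qvel': array([ 0.002, -0.001, -0.001, -0.002, -0.   ,  0.001]), 'effort': array([-0.0000e+00, -4.0568e+01,  2.5392e+01,  1.9000e-02, -0.0000e+00,
       -0.0000e+00]), 'position': array([0.232, 0.47 , 0.23 ]), 'orientation': array([ 0.227,  0.974, -0.001, -0.   ]), 'contact_force': array([-0.831,  0.187, -0.511]), 'moment': array([-0.007,  0.044, -0.031]), 'gripper_width': np.float64(0.086)}
[ 0.44704359 -0.03433573  1.47119587] 457.1735489363679
[0.24213466 0.61186508 0.93549947] 435.87508678633907
```

View pics/top0.png

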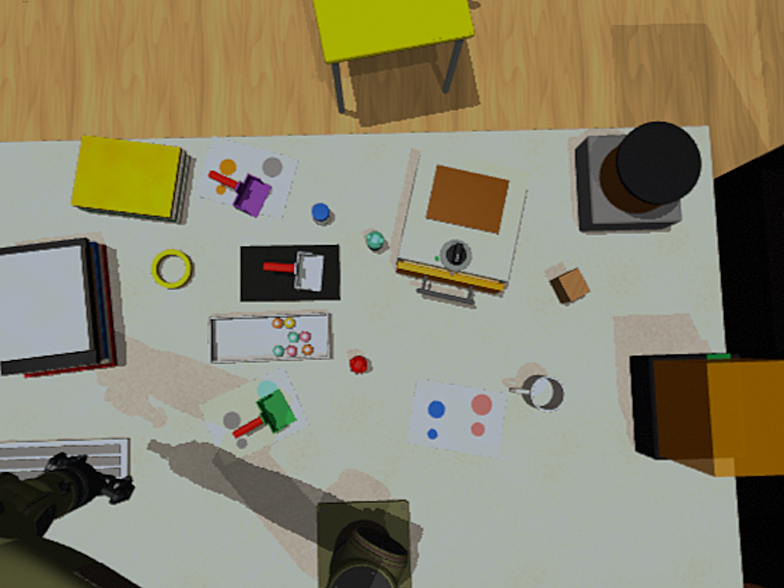

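View pics/side0.png

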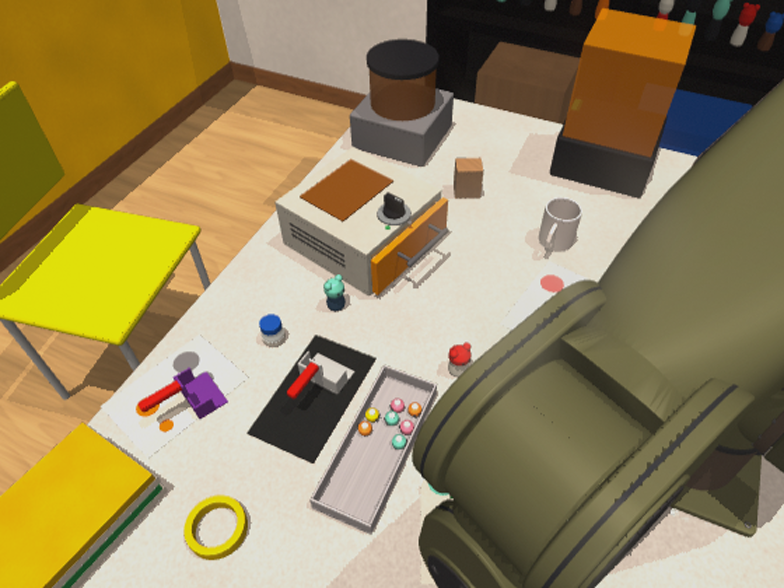

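The scoop we want is the grey one with the red handle, lying on the black mat (top 784-px view, about (295,270)). The decoys are purple (240,190) and green (265,415). Next I'll measure everything and take one enlarged crop.

```bash
cat > m.py <<'E'
from h import *
a=np.load('top0.npy',allow_pickle=True).item()
im=a['pixels']; hsv=cv2.cvtColor(im,cv2.COLOR_BGR2HSV); W=cloud(a)
def rect(mask,name,z=None):
    mask=mask.astype(np.uint8); n,l,st,ce=cv2.connectedComponentsWithStats(mask)
    for i in range(1,n):
        if st[i,4]<25: continue
        v,u=np.nonzero(l==i); P=W[v,u] if z is None else np.array([ray(a,x,y,z) for x,y in zip(u,v)])
        r=cv2.minAreaRect((P[:,:2]*1000).astype(np.float32))
        print(name,'px',ce[i].round(0),'rect c',np.round(r[0],1),'sz',np.round(r[1],1),'ang',round(r[2],1),'z med/max',np.round([np.median(P[:,2]),P[:,2].max()],3))
def box(u0,v0,u1,v1):
    m=np.zeros(im.shape[:2],bool); m[int(v0/1.4):int(v1/1.4),int(u0/1.4):int(u1/1.4)]=1; return m
H,S,V=[hsv[...,i].astype(int) for i in range(3)]
m=box(230,235,350,310); mat=m&((V<60)); 
mm=m&((V<60)|(S>120)|(W[...,2]>0.015)); rect(mm,'mat+scoop',0.004)
rect(m&(S>150)&(V>80),'handle',0.068)
rect(m&(W[...,2]>0.028)&(W[...,2]<0.042),'bowl walls')
rect(m&(S<80)&(V>90)&box(290,235,335,310),'bowl',0.02)
t=box(200,305,345,370); rect(t&(W[...,2]>0.025)&(W[...,2]<0.045),'traywall')
hd=t&(S>60)&(V>90)&box(262,312,330,365); 
n,l,st,ce=cv2.connectedComponentsWithStats(hd.astype(np.uint8))
for i in range(1,n):
    if st[i,4]>5: print('head',ce[i],st[i,4],ray(a,*ce[i],0.02).round(3),hsv[l==i].mean(0).round(0))
c=box(380,140,540,310)
rect(c&(W[...,2]>0.112)&(W[...,2]<0.125),'roof')
rect(c&(H>8)&(H<30)&(S>150)&(V>150)&(W[...,2]<0.112),'panel',0.1)
rect(box(410,275,490,310)&(W[...,2]>0.06)&(W[...,2]<0.095),'dhandle')
rect(box(430,230,480,275)&(W[...,2]>0.13),'knob')
rect(box(430,230,480,275)&(W[...,2]>0.148),'knobtop')
for nm,bx,z in (('mint',(360,225,390,255),.05),('red',(345,350,372,378),.05),('pot',(305,198,335,226),.04)):
    rect(box(*bx)&(W[...,2]>z-.02),nm)
rect(box(150,240,200,300)&(W[...,2]>.012),'tape')
rect(box(545,255,595,310)&(W[...,2]>.05),'carton')
s=cv2.resize(im[160:270,140:390],None,fx=3.2,fy=3.2,interpolation=cv2.INTER_CUBIC); cv2.imwrite('pics/crop0.png',s)
E
python3 m.py
```

```text
mat+scoop px [204. 195.] rect c [621.8 151.3] sz [225.1 126.7] ang 89.4 z med/max [0.004 0.004]
handle px [199. 190.] rect c [627.9 169.2] sz [66.  18.8] ang 84.0 z med/max [0.068 0.068]
bowl px [222. 170.] rect c [695.8  98.8] sz [99.2 22.7] ang 88.5 z med/max [0.02 0.02]
bowl px [214. 185.] rect c [648.  129.9] sz [27.2 59.3] ang 50.8 z med/max [0.02 0.02]
bowl px [221. 195.] rect c [620.2 107.3] sz [61.5 81.4] ang 84.0 z med/max [0.02 0.02]
bowl px [223. 217.] rect c [546.7 101.7] sz [98.3 19.1] ang 88.4 z med/max [0.02 0.02]
traywall px [193. 248.] rect c [470.9 198.8] sz [100.8 268.7] ang 2.3 z med/max [0.032 0.043]
traywall px [200. 225.] rect c [523.1 169.2] sz [  4.3 127.4] ang 0.5 z med/max [0.033 0.039]
traywall px [163. 227.] rect c [521.6 285.8] sz [ 4.9 92.5] ang 1.6 z med/max [0.032 0.041]
head [202.13924051 230.16455696] 79 [0.507 0.167 0.02 ] [ 20. 179. 153.]
head [217.52777778 239.94444444] 36 [0.474 0.119 0.02 ] [173. 115. 155.]
head [209.1875  240.84375] 32 [0.472 0.145 0.02 ] [ 80. 122. 147.]
head [198.41176471 250.20588235] 34 [0.444 0.18  0.02 ] [ 81. 121. 143.]
[... 361 characters left out ...]
 562.9 -210.1] sz [160.6  41.5] ang 76.3 z med/max [0.084 0.094]
knob px [325. 182.] rect c [ 634.3 -213.7] sz [42.5 40.7] ang 49.8 z med/max [0.138 0.168]
knobtop px [326. 181.] rect c [ 634.5 -214. ] sz [14.  41.1] ang 74.9 z med/max [0.162 0.168]
mint px [267. 171.] rect c [682.9 -43.3] sz [38.9 37.7] ang 26.0 z med/max [0.066 0.079]
red px [255. 260.] rect c [414.6 -11.3] sz [37.4 70.3] ang 26.7 z med/max [0.06  1.471]
pot px [228. 152.] rect c [751.8  77.2] sz [39.3 39. ] ang 87.8 z med/max [0.047 0.058]
tape px [121. 192.] rect c [558.2 210.7] sz [536.8  88.1] ang 69.6 z med/max [0.022 1.471]
carton px [408. 204.] rect c [ 497.9 -274.5] sz [ 63.4 486.8] ang 19.4 z med/max [0.079 1.471]
```

View pics/crop0.png

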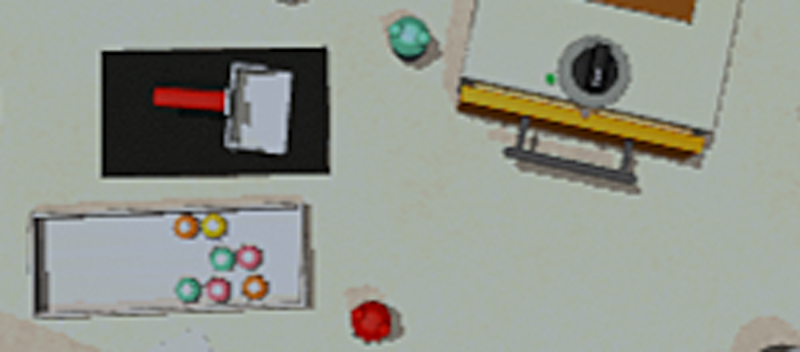

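The crop confirms the grey scoop with the red handle on the mat, facing world -y, and 7 heads in the tray: orange and yellow in the top row, mint and pink in the middle, mint, pink and orange at the bottom. The drawer comes first, so I'll refine the handle bar position.

```bash
cat > d.py <<'E'
from h import *
a=np.load('top0.npy',allow_pickle=True).item(); W=cloud(a)
print('bar mid ends', *[ray(a,140+u/3.2,160+v/3.2,0.0875).round(4)[:2] for u,v in ((571,166.5),(507,153),(635,180))])
m=(W[...,2]>.07)&(W[...,2]<.095); m[:198]=0; m[222:]=0; m[:,:290]=0; m[:,345:]=0
P=W[m]; ex=np.array([.970,-.242]); ey=np.array([.242,.970])
o=np.array([.594,-.206]); q=np.c_[(P[:,:2]-o)@ex,(P[:,:2]-o)@ey,P[:,2]]
print(len(q)); h,e=np.histogram(q[:,0],np.arange(-.07,.03,.005)); print(list(zip(e.round(3),h)))
f=q[(q[:,0]<-.028)]; print(f.min(0),f.max(0),np.median(f,0))
b=np.load('side0.npy',allow_pickle=True).item(); W=cloud(b); q=np.c_[(W[...,:2]-o)@ex,(W[...,:2]-o)@ey,W[...,2]] if 0 else np.dstack([(W[...,:2]-o)@ex,(W[...,:2]-o)@ey,W[...,2]])
s=(abs(q[...,1])<.09)&(q[...,0]>-.06)&(q[...,0]<-.03)&(q[...,2]>.07)&(q[...,2]<.1); f=q[s]; print('side',len(f),np.median(f,0),f.min(0),f.max(0))
s=(abs(q[...,1])<.09)&(q[...,0]>-.03)&(q[...,0]<.03)&(q[...,2]>.05)&(q[...,2]<.1); f=q[s]; print('panel face',np.percentile(f[:,0],[10,50,90]))
E
python3 d.py
```

```text
bar mid ends [ 0.5488 -0.196 ] [ 0.5634 -0.1355] [ 0.5342 -0.2564]
239
[(np.float64(-0.07), np.int64(0)), (np.float64(-0.065), np.int64(0)), (np.float64(-0.06), np.int64(0)), (np.float64(-0.055), np.int64(0)), (np.float64(-0.05), np.int64(75)), (np.float64(-0.045), np.int64(67)), (np.float64(-0.04), np.int64(18)), (np.float64(-0.035), np.int64(6)), (np.float64(-0.03), np.int64(11)), (np.float64(-0.025), np.int64(7)), (np.float64(-0.02), np.int64(9)), (np.float64(-0.015), np.int64(9)), (np.float64(-0.01), np.int64(35)), (np.float64(-0.005), np.int64(0)), (np.float64(0.0), np.int64(0)), (np.float64(0.005), np.int64(1)), (np.float64(0.01), np.int64(1)), (np.float64(0.015), np.int64(0)), (np.float64(0.02), np.int64(0))]
[-0.0499708  -0.06273864  0.07615624] [-0.0287991   0.06624132  0.09264777] [-0.04434414  0.00101893  0.08480421]
side 161 [-0.04359271  0.00969664  0.08685709] [-0.04847898 -0.05914527  0.0799836 ] [-0.03040774  0.06815579  0.09240726]
panel face [-0.00870932 -0.00661075 -0.00501045]
```

Emit:
drive_tool:
  targets:
    - [0,0,-0.543,0.425,-0.887,-0.067,-0.39]
    - [0,0,-0.543,0.425,-0.887,-0.067,-0.39]
    - [0,0,-0.543,0.425,-0.887,-0.067,-0.39]
    - [0,0,-0.543,0.425,-0.887,-0.067,-0.39]
    - [0,0,-0.543,0.425,-0.887,-0.067,-0.39]

```text
t: 0.6
position: [0.2963, 0.3363, 0.2208]
orientation: [0.358, 0.934, -0.0, -0.0]
contact_force: [0.3, -0.6, -0.1]
gripper_width: 0.026
```

Emit:
drive_tool:
  targets:
    - [0,0,-0.543,0.425,-0.887,-0.067,-0.39]
    - [0,0,-0.543,0.425,-0.887,-0.067,-0.39]
    - [0,0,-0.543,0.425,-0.887,-0.067,-0.39]
    - [0,0,-0.543,0.425,-0.887,-0.067,-0.39]
    - [0,0,-0.543,0.425,-0.887,-0.067,-0.39]

```text
t: 1.1
position: [0.36, 0.2033, 0.2108]
orientation: [0.481, 0.877, -0.0, -0.0]
contact_force: [0.0, 0.0, -0.5]
gripper_width: 0.0261
```

Emit:
drive_tool:
  targets:
    - [0,0,-0.543,0.425,-0.887,-0.067,-0.39]
    - [0,0,-0.543,0.425,-0.887,-0.067,-0.39]
    - [0,0,-0.543,0.425,-0.887,-0.067,-0.39]
    - [0,0,-0.543,0.425,-0.887,-0.067,-0.39]
    - [0,0,-0.543,0.425,-0.887,-0.067,-0.39]

```text
t: 1.6
position: [0.4238, 0.0703, 0.2008]
orientation: [0.595, 0.803, -0.0, -0.0]
contact_force: [-0.8, 0.6, 0.6]
gripper_width: 0.0259
```

Emit:
drive_tool:
  targets:
    - [0,0,-0.543,0.425,-0.887,-0.067,-0.39]
    - [0,0,-0.543,0.425,-0.887,-0.067,-0.39]
    - [0,0,-0.543,0.425,-0.887,-0.067,-0.39]
    - [0,0,-0.543,0.425,-0.887,-0.067,-0.39]
    - [0,0,-0.543,0.425,-0.887,-0.067,-0.39]

```text
t: 2.1
position: [0.4875, -0.0627, 0.1906]
orientation: [0.699, 0.715, -0.0, -0.0]
contact_force: [0.7, 0.9, -0.6]
gripper_width: 0.0261
```

Emit:
drive_tool:
  targets:
    - [0,0,-0.543,0.425,-0.887,-0.067,-0.39]
    - [0,0,-0.543,0.425,-0.887,-0.067,-0.39]
    - [0,0,-0.543,0.425,-0.887,-0.067,-0.39]
    - [0,0,-0.543,0.425,-0.887,-0.067,-0.39]
    - [0,0,0,0,0,0,-0.39]

```text
t: 2.6
position: [0.5398, -0.1709, 0.1821]
orientation: [0.773, 0.635, -0.0, 0.001]
contact_force: [-0.3, 0.7, 0.1]
gripper_width: 0.0259
```

Emit:
drive_tool:
  targets:
    - [0,0,-0.5,0.37,-0.8,-0.1,-0.39]
    - [0,0,0,0,0,-0.95,-0.39]
    - [0,0,0,0,0,-0.95,-0.39]
    - [0,0,0,0,0,-0.95,-0.39]
    - [0,0,0,0,0,-0.95,-0.39]

```text
t: 3.1
position: [0.5489, -0.1912, 0.0648]
orientation: [0.787, 0.617, -0.0, -0.0]
contact_force: [-0.3, -0.2, 0.0]
gripper_width: 0.0257
```

Emit:
drive_tool:
  targets:
    - [0,0,0,0,0,-0.07,-0.39]
    - [0,0,0,0,0,0,-1]
    - [0,0,0,0,0,0,-1]
    - [0,0,0,0,0,0,-1]
    - [0,0,0,0,0,0,-1]

```text
t: 3.6
position: [0.5491, -0.1912, 0.0637]
orientation: [0.787, 0.617, -0.0, -0.001]
contact_force: [1.5, 2.0, -3.6]
gripper_width: 0.0087
```

Emit:
drive_tool:
  targets:
    - [0,0,0,-0.33,0.08,0,-1]
    - [0,0,0,-0.6,0.15,0,-1]
    - [0,0,0,-0.6,0.15,0,-1]
    - [0,0,0,-0.6,0.15,0,-1]
    - [0,0,0,-0.6,0.15,0,-1]

```text
t: 4.1
position: [0.4663, -0.1707, 0.0637]
orientation: [0.787, 0.617, 0.0, -0.001]
contact_force: [1.9, 1.9, -4.9]
gripper_width: 0.0092
```

Emit:
drive_tool:
  targets:
    - [0,0,0,-0.6,0.15,0,-1]
    - [0,0,0,-0.6,0.15,0,-1]
    - [0,0,0,-0.6,0.15,0,-1]
    - [0,0,0,-0.6,0.15,0,-1]
    - [0,0,0,-0.3,0.07,0,-1]

```text
t: 4.6
position: [0.3839, -0.1502, 0.0637]
orientation: [0.787, 0.617, -0.0, -0.001]
contact_force: [2.3, 3.2, -8.3]
gripper_width: 0.0089
```

Emit:
drive_tool:
  targets:
    - [0,0,0,0,0,0,-0.39]
    - [0,0,0,0,0,0,-0.39]
    - [0,0,0,0,0,0.9,-0.39]
    - [0,0,0,0,0,1,-0.39]
    - [0,0,0,0,0,1,-0.39]

```text
t: 5.1
position: [0.3883, -0.1523, 0.1527]
orientation: [0.787, 0.617, 0.0, 0.001]
contact_force: [0.5, -0.1, -0.4]
gripper_width: 0.0265
```

```bash
python3 - <<'E'
from h import *
o=get_obs(); print(o['t'],o['position'],o['qpos'].round(2))
a=cam('top'); save(a,'top1.png',(130,100,400,300),2.9); np.save('top1.npy',a,allow_pickle=True)
E
```

```text
5.1 [ 0.388275   -0.15234395  0.15270909] [-0.37  0.13 -0.53  0.91 -0.    1.44]
```

View pics/top1.png

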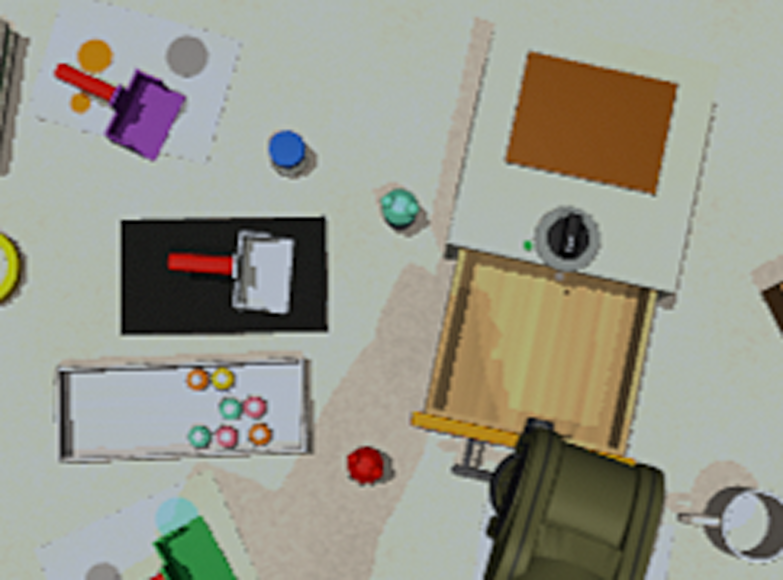

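The drawer is about 0.17 m open and clear of the toys. Next is the scoop.

Emit:
drive_tool:
  targets:
    - [0,0,0.113,0.667,0.892,0,0]
    - [0,0,0.113,0.667,0.892,0,0]
    - [0,0,0.113,0.667,0.892,0,0]
    - [0,0,0.113,0.667,0.892,0,0]
    - [0,0,0.113,0.667,0.892,0,0]

```text
t: 5.65
position: [0.4895, -0.0168, 0.1517]
orientation: [0.769, 0.639, 0.001, 0.001]
contact_force: [-0.1, -0.5, 0.1]
gripper_width: 0.0427
```

Emit:
drive_tool:
  targets:
    - [0,0,0.113,0.667,0.892,0,0]
    - [0,0,0.113,0.667,0.892,0,0]
    - [0,0,0.113,0.667,0.892,0,0]
    - [0,0,0.113,0.667,0.892,0,0]
    - [0,0,0.113,0.667,0.892,0,0]

```text
t: 6.15
position: [0.5894, 0.1175, 0.1514]
orientation: [0.751, 0.661, 0.001, 0.001]
contact_force: [-0.1, -0.6, 0.3]
gripper_width: 0.0428
```

Emit:
drive_tool:
  targets:
    - [0,0,0.113,0.667,0.892,0,0]
    - [0,0,0.113,0.667,0.892,0,0]
    - [0,0,0,0,0,-0.9,0]
    - [0,0,0,0,0,-0.5,0]
    - [0,0,0,0,0,0,0]

```text
t: 6.65
position: [0.6264, 0.1697, 0.1064]
orientation: [0.743, 0.669, -0.002, -0.0]
contact_force: [-0.7, -0.1, -0.1]
gripper_width: 0.0428
```

```bash
python3 - <<'E'
from h import *
o=get_obs(); print(o['position'],o['orientation'].round(3))
b=cam('side'); save(b,'side1.png',(160,180,330,390),3.2)
np.save('side1.npy',b,allow_pickle=True)
E
```

```text
[0.62643512 0.16974756 0.10638746] [ 0.743  0.669 -0.002 -0.   ]
```

View pics/side1.png

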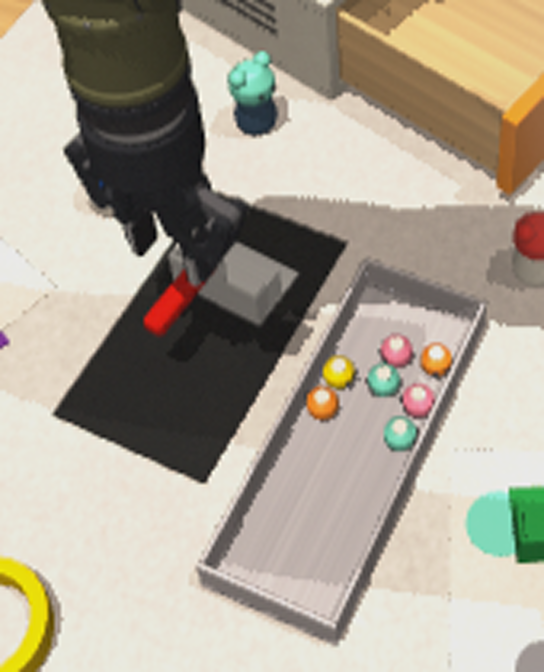

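The red handle lies between the open fingers, at about (180,300) in the crop. I'll lower and grip.

Emit:
drive_tool:
  targets:
    - [0,0,0,0.03,0,-1,0]
    - [0,0,0,0,0,-1,0]
    - [0,0,0,0,0,-0.03,0]
    - [0,0,0,0,0,0,-1]
    - [0,0,0,0,0,0,-1]

```text
t: 7.2
position: [0.6295, 0.1701, 0.0504]
orientation: [0.744, 0.669, 0.002, 0.001]
contact_force: [-0.6, -0.8, 0.7]
gripper_width: 0.0169
```

Emit:
drive_tool:
  targets:
    - [0,0,0,0,0,0,-1]
    - [0,0,0,0,0,0,-1]
    - [0,0,0,0,0,0.5,-1]
    - [0,0,0,0,0,0.8,-1]
    - [0,0,0,0,0,0,-1]

```text
t: 7.7
position: [0.6303, 0.1704, 0.0906]
orientation: [0.743, 0.669, 0.003, 0.001]
contact_force: [0.8, 0.7, -0.7]
gripper_width: 0.0169
```

```bash
cat > s.py <<'E'
from h import *
import sys
o=get_obs(); p=o['position']; print(p.round(4),o['orientation'].round(3),o['gripper_width'])
from scipy.spatial.transform import Rotation as Ro
R=Ro.from_quat(o['orientation']).as_matrix(); print('toolx',R[:,0].round(3),'tooly',R[:,1].round(3),'z',R[:,2].round(3))
a=cam('top'); W=cloud(a); m=np.zeros(W.shape[:2],bool)
u,v=proj(a,[p[0],p[1],.05]); u,v=int(u),int(v)
# scoop rim/handle points in frame of forward f
f=-R[:,0] if R[1,0]>0 else R[:,0]; l=np.cross([0,0,1],f)
hsv=cv2.cvtColor(a['pixels'],cv2.COLOR_BGR2HSV)
d=(W-p); X=d@f; Y=d@l; Z=W[...,2]
s=(X>.02)&(X<.11)&(abs(Y)<.055)&(d[...,2]<.02)&(d[...,2]>-.08)
print('fwd',f.round(3))
for lo in np.arange(.02,.11,.01):
    k=s&(X>lo)&(X<lo+.01)
    if k.sum()>3: print(round(lo,2),k.sum(),'Y',Y[k].min().round(3),Y[k].max().round(3),'Zmin/med/max',np.percentile(Z[k],[5,50,95]).round(3))
np.save('cur.npy',a,allow_pickle=True)
E
python3 s.py
```

```text
[0.6303 0.1704 0.0906] [0.743 0.669 0.003 0.001] 0.01689656087097291
toolx [0.105 0.994 0.002] tooly [ 0.994 -0.105  0.006] z [ 0.006  0.002 -1.   ]
fwd [-0.105 -0.994 -0.002]
0.02 16 Y -0.01 0.007 Zmin/med/max [0.104 0.108 0.11 ]
0.03 88 Y -0.042 0.039 Zmin/med/max [0.043 0.074 0.109]
0.04 89 Y -0.042 0.039 Zmin/med/max [0.039 0.045 0.077]
0.05 90 Y -0.042 0.04 Zmin/med/max [0.039 0.045 0.079]
0.06 91 Y -0.044 0.04 Zmin/med/max [0.039 0.045 0.073]
0.07 82 Y -0.04 0.04 Zmin/med/max [0.039 0.044 0.05 ]
0.08 79 Y -0.042 0.037 Zmin/med/max [0.038 0.044 0.049]
```

The grip is solid. The lip is about 90 mm ahead of the TCP, the underside about 46.5 mm below it, and the bowl is level. I'll move it over the empty half of the tray.

Emit:
drive_tool:
  targets:
    - [0,0,0,0,0,0.9,-1]
    - [0,0,0.207,-0.762,0.614,0.1,-1]
    - [0,0,0.207,-0.762,0.614,0.1,-1]
    - [0,0,0.207,-0.762,0.614,0.1,-1]
    - [0,0,0.207,-0.762,0.614,0.1,-1]

```text
t: 8.25
position: [0.5346, 0.2435, 0.1247]
orientation: [0.715, 0.699, -0.001, -0.0]
contact_force: [-0.3, 1.3, -1.5]
gripper_width: 0.0165
```

Emit:
drive_tool:
  targets:
    - [0,0,0.207,-0.762,0.614,0.1,-1]
    - [0,0,0.207,-0.762,0.614,0.1,-1]
    - [0,0,0.207,-0.762,0.614,0.1,-1]
    - [0,0,0,0,0,-0.8,-1]
    - [0,0,0,0,0,0,-1]

```text
t: 8.75
position: [0.4645, 0.2976, 0.1078]
orientation: [0.692, 0.721, -0.003, -0.001]
contact_force: [-2.1, -0.3, -1.6]
gripper_width: 0.0167
```

```bash
python3 s.py; python3 - <<'E'
from h import *
save(np.load('cur.npy',allow_pickle=True).item(),'top2.png',(130,190,260,280),6)
E
```

```text
[0.4645 0.2976 0.1078] [ 0.692  0.721 -0.003 -0.001] 0.016716006610902147
toolx [-0.041  0.999 -0.003] tooly [ 0.999  0.041 -0.006] z [-0.005 -0.004 -1.   ]
fwd [ 0.041 -0.999  0.003]
0.02 14 Y -0.043 0.006 Zmin/med/max [0.03  0.126 0.127]
0.03 127 Y -0.044 0.038 Zmin/med/max [0.06  0.084 0.125]
0.04 87 Y -0.04 0.038 Zmin/med/max [0.057 0.062 0.097]
0.05 91 Y -0.041 0.055 Zmin/med/max [0.058 0.062 0.096]
0.06 99 Y -0.043 0.054 Zmin/med/max [0.056 0.062 0.093]
0.07 92 Y -0.044 0.053 Zmin/med/max [0.044 0.062 0.066]
0.08 90 Y -0.044 0.053 Zmin/med/max [0.045 0.062 0.066]
0.09 7 Y -0.045 0.052 Zmin/med/max [0.03  0.033 0.038]
0.1 11 Y -0.046 0.055 Zmin/med/max [0.029 0.031 0.037]
```

View pics/top2.png

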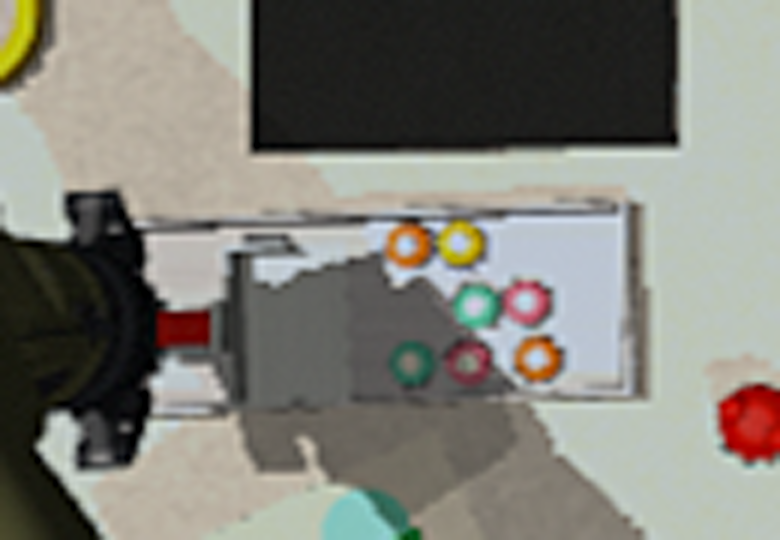

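Emit:
drive_tool:
  targets:
    - [0,0,0,0.27,0,-0.4,-1]
    - [0,0,0,0,0,-0.6,-1]
    - [0,0,0,0,0,-0.5,-1]
    - [0,0,0,0,0,-0.2,-1]
    - [0,0,0,0,0,0,-1]

```text
t: 9.3
position: [0.4785, 0.303, 0.0632]
orientation: [0.693, 0.721, 0.005, -0.002]
contact_force: [-6.7, 7.7, 17.2]
gripper_width: 0.0165
```

```bash
python3 s.py
```

```text
[0.4785 0.303  0.0632] [ 0.693  0.721  0.005 -0.002] 0.016466925299174814
toolx [-0.04   0.999  0.01 ] tooly [0.999 0.04  0.004] z [ 0.004  0.01  -1.   ]
fwd [ 0.04  -0.999 -0.01 ]
0.02 72 Y -0.054 0.055 Zmin/med/max [-0.003  0.004  0.032]
0.03 42 Y -0.055 0.054 Zmin/med/max [-0.004  0.019  0.083]
0.04 159 Y -0.055 0.053 Zmin/med/max [0.    0.05  0.072]
0.05 106 Y -0.053 0.053 Zmin/med/max [-0.001  0.03   0.062]
0.06 110 Y -0.054 0.055 Zmin/med/max [-0.001  0.033  0.056]
0.07 112 Y -0.055 0.055 Zmin/med/max [-0.001  0.036  0.053]
0.08 110 Y -0.052 0.054 Zmin/med/max [0.    0.037 0.044]
0.09 137 Y -0.053 0.053 Zmin/med/max [-0.002  0.038  0.047]
0.1 115 Y -0.054 0.055 Zmin/med/max [-0.004  0.003  0.043]
```

```bash
python3 - <<'E'
from h import *
a=np.load('cur.npy',allow_pickle=True).item(); b=cam('side')
A=cv2.resize(a['pixels'][190:280,130:260],None,fx=4,fy=4,interpolation=cv2.INTER_CUBIC)
u,v=proj(b,[.475,.25,.03]); u,v=int(u),int(v); print(u,v)
v0=max(0,v-60);u0=max(0,u-75)
B=cv2.resize(b['pixels'][v0:v0+120,u0:u0+150],None,fx=3.47,fy=3,interpolation=cv2.INTER_CUBIC)[:, :520]
cv2.imwrite('pics/c3.png',np.vstack([A,B][:2])[:, :520] if A.shape[1]==B.shape[1] else B)
E
```

```text
259 332
```

View pics/c3.png

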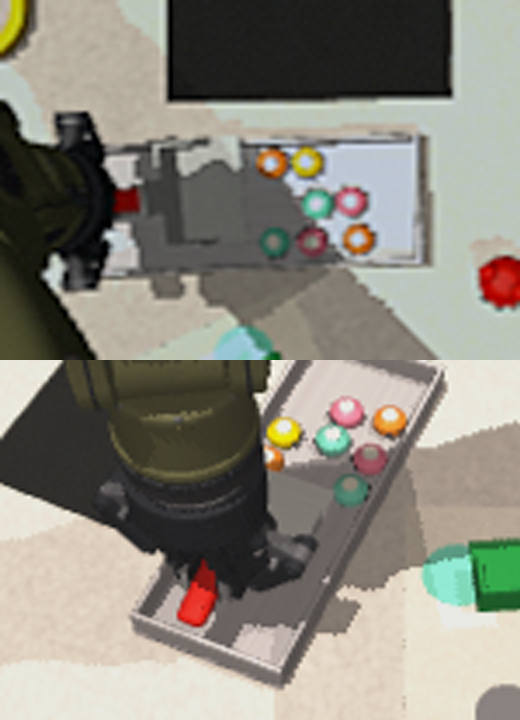

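In the top view (upper half of the picture) the scoop sits too far to +x and its edge rests on the +x tray wall. I'll lift, shift and re-measure.

Emit:
drive_tool:
  targets:
    - [0,0,0,0,0,0.7,-1]
    - [0,0,0,-0.1,0,0.5,-1]
    - [0,0,0,0,0,0,-1]
    - [0,0,0,0,0,0,-1]

```text
t: 9.8
position: [0.4739, 0.2984, 0.0958]
orientation: [0.693, 0.72, 0.0, 0.0]
contact_force: [-0.4, -0.2, -1.9]
gripper_width: 0.0164
```

```bash
cat > w.py <<'E'
from h import *
from scipy.spatial.transform import Rotation as Ro
o=get_obs(); p=o['position']; R=Ro.from_quat(o['orientation']).as_matrix()
print('tcp',p.round(4),'y',R[:,1].round(3),'z',R[:,2].round(3),'F',o['contact_force'].round(1))
a=cam('top'); np.save('cur.npy',a,allow_pickle=True); W=cloud(a)
c=np.array([.471,.199,0]); f=np.array([.04,-.999,0]); l=np.array([.999,.04,0])
X=(W-c)@f; Y=(W-c)@l; Z=W[...,2]
# tray wall check, in the part ahead of the scoop
k=(X>.10)&(X<.124)&(abs(Y)<.06)&(Z>.028)&(Z<.04); print('tray walls Y',Y[k&(Y<0)].mean().round(4),Y[k&(Y>0)].mean().round(4))
k=(abs(Y)<.04)&(X>.10)&(X<.15)&(Z>.028)&(Z<.042); print('end wall X',X[k].mean().round(4))
xt=(p-c)@f; yt=(p-c)@l; print('tcp in tray',xt.round(4),yt.round(4))
for lo in np.arange(.03,.11,.01):
    s=(X>xt+lo)&(X<xt+lo+.01)&(abs(Y-yt)<.065); q=s&(Z>p[2]-.053)&(Z<p[2]+.01)
    if q.sum()>3: print(round(lo,2),'Y',Y[q].min().round(4),Y[q].max().round(4),'floor z',np.percentile(Z[q],[10,40]).round(4),'max',Z[q].max().round(4), 'L/R z',np.percentile(Z[q&(Y-yt>.02)&(Y-yt<.035)],30).round(4),np.percentile(Z[q&(Y-yt<-.02)&(Y-yt>-.035)],30).round(4))
E
python3 w.py
```

```text
tcp [0.4739 0.2984 0.0958] y [0.999 0.038 0.001] z [ 0.001  0.    -1.   ] F [-0.4 -0.2 -1.9]
tray walls Y -0.0493 0.0479
end wall X 0.1316
tcp in tray -0.0992 0.0069
0.03 Y -0.0332 0.0478 floor z [0.0874 0.0899] max 0.0972 L/R z 0.0949 0.0878
0.04 Y -0.0308 0.0472 floor z [0.0632 0.0766] max 0.1031 L/R z 0.0731 0.069
0.05 Y -0.0312 0.0466 floor z [0.058  0.0619] max 0.1006 L/R z 0.065 0.0606
0.06 Y -0.0321 0.0484 floor z [0.0603 0.0647] max 0.105 L/R z 0.0655 0.0606
0.07 Y -0.0325 0.0497 floor z [0.0633 0.0667] max 0.1054 L/R z 0.0664 0.0655
0.08 Y -0.0309 0.0487 floor z [0.0658 0.0689] max 0.0772 L/R z 0.0704 0.0665
0.09 Y -0.0311 0.0506 floor z [0.0683 0.0716] max 0.0787 L/R z 0.0724 0.0683Traceback (most recent call last):
  File "w.py", line 14, in <module>
    if q.sum()>3: print(round(lo,2),'Y',Y[q].min().round(4),Y[q].max().round(4),'floor z',np.percentile(Z[q],[10,40]).round(4),'max',Z[q].max().round(4), 'L/R z',np.percentile(Z[q&(Y-yt>.02)&(Y-yt<.035)],30).round(4),np.percentile(Z[q&(Y-yt<-.02)&(Y-yt>-.035)],30).round(4))
                                                                                                                                                                  ~~~~~~~~~~~~~^^^^^^^^^^^^^^^^^^^^^^^^^^^^^^^^
    return _quantile_unchecked(
        a, q, axis, out, overwrite_input, method, keepdims, weights)
    return _ureduce(a,
                    func=_quantile_ureduce_func,
    ...<5 lines>...
                    overwrite_input=overwrite_input,
                    method=method)
    r = func(a, **kwargs)
    result = _quantile(arr,
                       quantiles=q,
    ...<2 lines>...
                       out=out,
                       weights=wgt)
    slices_having_nans = np.isnan(arr[-1, ...])
                                  ~~~^^^^^^^^^
IndexError: index -1 is out of bounds for axis 0 with size 0
```

The scoop pitched about 14° lip-up in the jaws. I'll level it with the tool, set it down flat in the empty half and regrip.

Emit:
drive_tool:
  targets:
    - [0.8,0.03,0,-0.14,0,0,-1]
    - [0.8,0.03,0,-0.14,0,0,-1]
    - [0.8,0.03,0,0,0,0,-1]
    - [0,0,0,0,0,0,-1]
    - [0,0,0,0,0,0,-1]

```text
t: 10.35
position: [0.4642, 0.2977, 0.0952]
orientation: [0.689, 0.715, 0.082, -0.086]
contact_force: [0.3, 0.1, -2.3]
gripper_width: 0.0167
```

```bash
sed -i "s/if q.sum()>3: print(/if q.sum()>40: print(/" w.py; python3 w.py
```

```text
tcp [0.4642 0.2977 0.0952] y [ 0.999  0.038 -0.001] z [-0.01   0.236 -0.972] F [ 0.3  0.1 -2.3]
tray walls Y -0.0494 0.048
end wall X 0.1318
tcp in tray -0.0989 -0.0028
0.05 Y -0.0406 0.0381 floor z [0.0462 0.0497] max 0.0885 L/R z 0.0501 0.0466
0.06 Y -0.0412 0.0373 floor z [0.0464 0.0494] max 0.0875 L/R z 0.0504 0.046
0.07 Y -0.0415 0.0409 floor z [0.0461 0.0491] max 0.0911 L/R z 0.0496 0.0466
0.08 Y -0.0403 0.0402 floor z [0.0453 0.0484] max 0.0598 L/R z 0.05 0.0466
```

Emit:
drive_tool:
  targets:
    - [0,0,0,0,0,-0.6,-1]
    - [0,0,0,0,0,-0.6,-1]
    - [0,0,0,0,0,-0.15,-1]
    - [0,0,0,0,0,0,-1]
    - [0,0,0,0,0,0,-1]

```text
t: 10.9
position: [0.4647, 0.2993, 0.056]
orientation: [0.688, 0.716, 0.083, -0.086]
contact_force: [-0.1, -0.6, -1.1]
gripper_width: 0.0165
```

```bash
python3 w.py
```

```text
tcp [0.4647 0.2993 0.056 ] y [0.999 0.04  0.001] z [-0.009  0.238 -0.971] F [-0.1 -0.6 -1.1]
tray walls Y -0.0492 0.048
end wall X 0.1316
tcp in tray -0.1004 -0.0023
0.05 Y -0.0446 0.0528 floor z [0.0058 0.0116] max 0.0504 L/R z 0.0112 0.0058
0.06 Y -0.0618 0.0594 floor z [0.0054 0.0103] max 0.0477 L/R z 0.0105 0.0067
0.07 Y -0.059 0.0545 floor z [0.0052 0.0086] max 0.0408 L/R z 0.0118 0.0067
0.08 Y -0.0534 0.0581 floor z [0.0044 0.0097] max 0.0369 L/R z 0.0112 0.0043
0.09 Y -0.0601 0.0532 floor z [0.0036 0.0056] max 0.0363 L/R z 0.0048 0.0052
0.1 Y -0.0545 0.0526 floor z [0.0035 0.0063] max 0.0417 L/R z 0.0043 0.0141
```

Emit:
drive_tool:
  targets:
    - [0,0,0,0,0,-0.06,-1]
    - [0,0,0,0,0,0,-1]
    - [0,0,0,0,0,0,0]
    - [0,0,0,0,0,0,0]
    - [0,0,0,0,0,0,0]

```text
t: 11.45
position: [0.4647, 0.2987, 0.0541]
orientation: [0.688, 0.716, 0.084, -0.086]
contact_force: [-0.7, 0.0, 0.5]
gripper_width: 0.0425
```

Emit:
drive_tool:
  targets:
    - [-0.8,-0.03,0,0,-0.06,-0.05,0]
    - [-0.8,-0.03,0,0,-0.06,-0.05,0]
    - [-0.8,-0.03,0,0,-0.06,-0.05,0]
    - [0,0,0,0,0,-0.1,0]
    - [0,0,0,0,0,0,0]

```text
t: 11.95
position: [0.464, 0.2935, 0.0457]
orientation: [0.693, 0.721, 0.0, -0.001]
contact_force: [0.5, -0.4, -0.3]
gripper_width: 0.0427
```

```bash
python3 w.py
```

```text
tcp [0.464  0.2935 0.0457] y [ 0.999  0.04  -0.001] z [-0.001  0.001 -1.   ] F [ 0.5 -0.4 -0.3]
tray walls Y -0.0492 0.0479
end wall X 0.1317
tcp in tray -0.0947 -0.0032
0.03 Y -0.0666 0.0617 floor z [0.0001 0.0059] max 0.0545 L/R z 0.0067 0.0065
0.04 Y -0.0672 0.0611 floor z [-0.0019  0.0023] max 0.0423 L/R z 0.0044 0.0036
0.05 Y -0.0677 0.0602 floor z [-0.0023  0.0027] max 0.0444 L/R z 0.004 0.0035
0.06 Y -0.0655 0.0599 floor z [-0.0026  0.0027] max 0.04 L/R z 0.003 0.0038
0.07 Y -0.0658 0.0613 floor z [-0.0024  0.0033] max 0.0371 L/R z 0.0052 0.0046
0.08 Y -0.0668 0.0617 floor z [-0.002   0.0019] max 0.0354 L/R z 0.0006 0.0015
0.09 Y -0.0677 0.0612 floor z [-0.0026  0.0014] max 0.036 L/R z 0.0025 0.0031
0.1 Y -0.068 0.0601 floor z [-0.0022  0.0037] max 0.0386 L/R z 0.0065 0.019
```

Emit:
drive_tool:
  targets:
    - [0,0,0,0,0,0,-1]
    - [0,0,0,0,0,0,-1]
    - [0,0,0,0,0,0,-1]
    - [0.3,0.01,0,0,0,0.03,-1]
    - [0,0,0,0,0,0,-1]

```text
t: 12.5
position: [0.4658, 0.293, 0.048]
orientation: [0.693, 0.72, 0.012, -0.01]
contact_force: [3.9, 0.2, 1.5]
gripper_width: 0.017
```

Emit:
drive_tool:
  targets:
    - [0,0,0,0.016,-0.4,0,-1]
    - [0,0,0,0.016,-0.4,0,-1]
    - [0,0,0,0.016,-0.4,0,-1]
    - [0,0,0,0.016,-0.4,0,-1]
    - [0,0,0,0.016,-0.4,0,-1]

```text
t: 13.0
position: [0.467, 0.235, 0.0484]
orientation: [0.693, 0.721, 0.013, -0.013]
contact_force: [-0.9, 4.2, 6.0]
gripper_width: 0.0171
```

```bash
python3 w.py;  python3 - <<'E'
from h import *
save(np.load('cur.npy',allow_pickle=True).item(),'top4.png',(130,190,260,280),5)
E
```

```text
tcp [0.467  0.235  0.0484] y [0.999 0.04  0.001] z [-0.001  0.036 -0.999] F [-0.9  4.2  6. ]
tray walls Y -0.0451 0.0479
end wall X 0.1301
tcp in tray -0.0361 -0.0025
0.03 Y -0.0675 0.0608 floor z [0.0004 0.0061] max 0.0543 L/R z 0.006 0.008
0.04 Y -0.0649 0.0604 floor z [-0.0009  0.0035] max 0.0462 L/R z 0.0028 0.0035
0.05 Y -0.0657 0.0624 floor z [-0.0008  0.0038] max 0.0463 L/R z 0.0041 0.0055
0.06 Y -0.0666 0.0619 floor z [-0.0012  0.0033] max 0.0393 L/R z 0.0038 0.0047
0.07 Y -0.0673 0.0613 floor z [-0.0023  0.0026] max 0.0355 L/R z 0.0034 0.0042
0.08 Y -0.0647 0.0605 floor z [-0.0009  0.0081] max 0.0377 L/R z 0.006 0.0206
0.09 Y -0.0654 0.0602 floor z [-0.0008  0.0115] max 0.0372 L/R z 0.0015 0.021
0.1 Y -0.0661 0.0623 floor z [-0.0012  0.0051] max 0.0347 L/R z 0.0028 0.0184
```

View pics/top4.png

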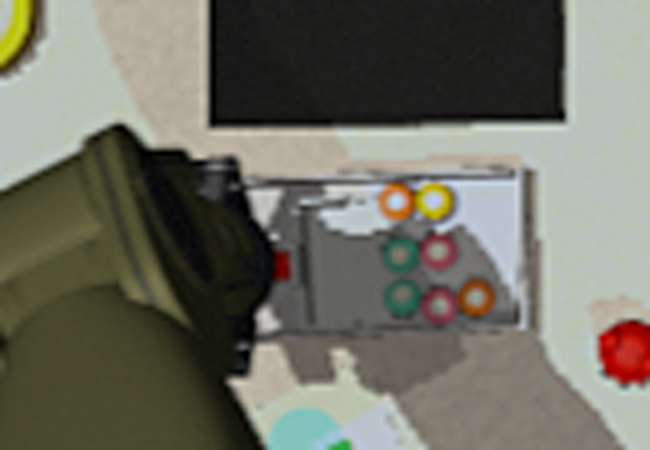

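The heads line up against the lip, and the scoop is level and centred. I'll keep pushing to the end wall.

Emit:
drive_tool:
  targets:
    - [0,0,0,0.012,-0.3,0,-1]
    - [0,0,0,0.012,-0.3,0,-1]
    - [0,0,0,0.012,-0.3,0,-1]
    - [0,0,0,0.012,-0.3,0,-1]

```text
t: 13.45
position: [0.4685, 0.1991, 0.0484]
orientation: [0.693, 0.721, 0.013, -0.012]
contact_force: [-0.1, 5.7, 6.5]
gripper_width: 0.0175
```

Emit:
drive_tool:
  targets:
    - [0,0,0,0.01,-0.25,0,-1]
    - [0,0,0,0.01,-0.25,0,-1]
    - [0,0,0,0.01,-0.25,0,-1]

```text
t: 13.75
position: [0.4694, 0.1767, 0.0483]
orientation: [0.693, 0.721, 0.013, -0.013]
contact_force: [-0.4, 5.7, 6.9]
gripper_width: 0.0172
```

```bash
python3 w.py;  python3 - <<'E'
from h import *
save(np.load('cur.npy',allow_pickle=True).item(),'top5.png',(130,190,260,280),5)
E
```

```text
tcp [0.4694 0.1767 0.0483] y [0.999 0.04  0.001] z [-0.     0.036 -0.999] F [-0.4  5.7  6.9]
tray walls Y -0.0492 0.0396
end wall X 0.1276
tcp in tray 0.0222 -0.0025
0.03 Y -0.0651 0.0602 floor z [0.0003 0.0054] max 0.053 L/R z 0.0052 0.0059
0.04 Y -0.0658 0.0624 floor z [-0.0012  0.0049] max 0.0423 L/R z 0.0046 0.0039
0.05 Y -0.0667 0.0622 floor z [-0.001   0.0053] max 0.042 L/R z 0.0053 0.0011
0.06 Y -0.0675 0.0616 floor z [-0.0009  0.0077] max 0.0399 L/R z 0.0052 0.0222
0.07 Y -0.065 0.0604 floor z [-0.0001  0.0133] max 0.0362 L/R z 0.0075 0.0218
0.08 Y -0.0656 0.0625 floor z [-0.0005  0.0041] max 0.0344 L/R z 0.0017 0.0143
0.09 Y -0.0662 0.0624 floor z [-0.0009  0.0162] max 0.0369 L/R z 0.0172 0.0221
0.1 Y -0.0669 0.0616 floor z [-0.0011  0.0141] max 0.0387 L/R z 0.0146 0.0181
```

View pics/top5.png

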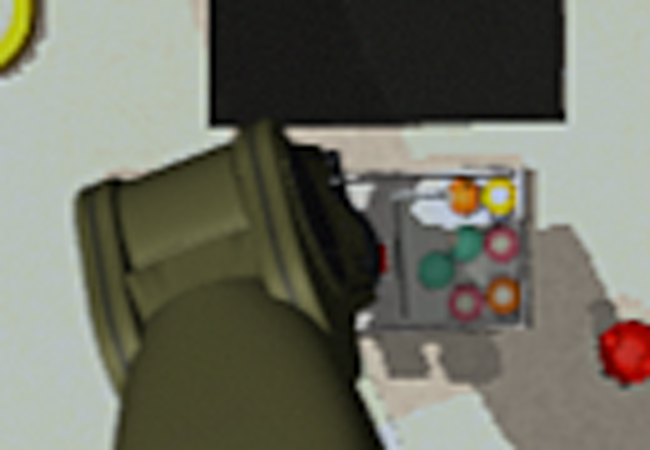

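All seven are in reach, and both mints plus the second row are on the floor of the scoop. Not all will fit, so I'll take this load: back off slightly, tilt lip-up and lift.

Emit:
drive_tool:
  targets:
    - [0,0,0,-0.008,0.2,0,-1]
    - [-0.4,-0.016,0,-0.01,0.25,0.04,-1]
    - [-0.7,-0.028,0,-0.005,0.12,0.05,-1]
    - [-0.7,-0.028,0,-0.005,0.12,0.05,-1]
    - [-0.7,-0.028,0,-0.005,0.12,0.05,-1]

```text
t: 14.3
position: [0.4669, 0.1991, 0.0523]
orientation: [0.689, 0.716, -0.078, 0.08]
contact_force: [0.6, -0.3, -3.4]
gripper_width: 0.0169
```

Emit:
drive_tool:
  targets:
    - [-0.7,-0.028,0,-0.003,0.06,0.1,-1]
    - [-0.7,-0.028,0,-0.003,0.06,0.1,-1]
    - [0,0,0,0,0,0.4,-1]
    - [0,0,0,0,0,0.5,-1]
    - [0,0,0,0,0,0,-1]

```text
t: 14.8
position: [0.468, 0.203, 0.0873]
orientation: [0.682, 0.709, -0.123, 0.129]
contact_force: [0.1, 0.1, -2.3]
gripper_width: 0.0166
```

Emit:
drive_tool:
  targets:
    - [0,0,0,0,0,0.7,-1]
    - [0,0,0,0,0,0.8,-1]
    - [0,0,0,0,0,0.8,-1]
    - [0,0,0,0,0,0.3,-1]
    - [0,0,0,0,0,0,-1]

```text
t: 15.3
position: [0.4683, 0.2026, 0.1646]
orientation: [0.682, 0.709, -0.123, 0.129]
contact_force: [-0.4, 0.9, -1.6]
gripper_width: 0.0167
```

```bash
python3 w.py;  python3 - <<'E'
from h import *
save(np.load('cur.npy',allow_pickle=True).item(),'top6.png',(130,190,260,280),5)
E
```

```text
tcp [0.4683 0.2026 0.1646] y [0.999 0.039 0.002] z [ 0.015 -0.35  -0.937] F [-0.4  0.9 -1.6]
tray walls Y -0.0492 0.0416
end wall X 0.1315
tcp in tray -0.0037 -0.0026
0.03 Y -0.0415 0.0381 floor z [0.1518 0.1603] max 0.1743 L/R z 0.1565 0.1592
0.04 Y -0.0421 0.0376 floor z [0.1369 0.1413] max 0.1739 L/R z 0.1387 0.1534
0.05 Y -0.0402 0.0367 floor z [0.1378 0.1414] max 0.1734 L/R z 0.1401 0.1554
0.06 Y -0.0409 0.0365 floor z [0.142  0.1448] max 0.1743 L/R z 0.144 0.1656
0.07 Y -0.0418 0.0389 floor z [0.1451 0.1489] max 0.1716 L/R z 0.1467 0.1667
0.08 Y -0.0424 0.0386 floor z [0.1493 0.1513] max 0.1673 L/R z 0.1509 0.1526
0.09 Y -0.0427 0.0379 floor z [0.151  0.1531] max 0.1623 L/R z 0.152 0.1519
```

View pics/top6.png

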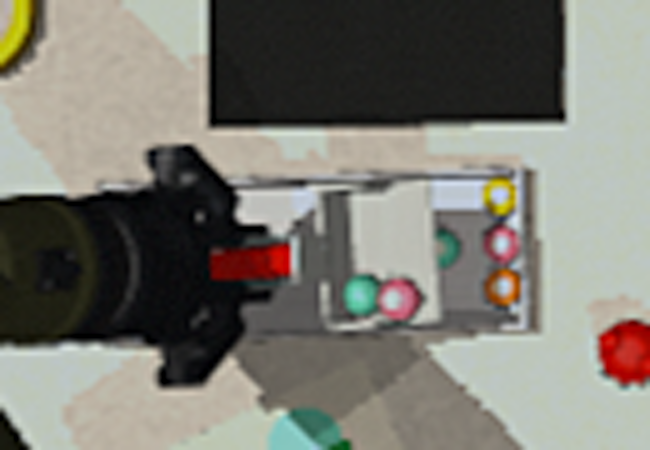

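Two heads (mint and pink) are in the scoop. Yellow, pink, orange and a mint are seen in the tray, and the second orange is hidden under the scoop. I'll carry this load to the drawer.

Emit:
drive_tool:
  targets:
    - [0,0,0,0.06,-0.4,0.2,-1]
    - [0,0,0,0.12,-0.8,0.2,-1]
    - [0,0,0,0.12,-0.8,0.2,-1]
    - [0,0,0,0.12,-0.8,0.2,-1]
    - [0,0,0,0.12,-0.8,0,-1]

```text
t: 15.85
position: [0.4838, 0.0928, 0.1876]
orientation: [0.682, 0.709, -0.125, 0.129]
contact_force: [0.4, -0.3, -2.0]
gripper_width: 0.0171
```

Emit:
drive_tool:
  targets:
    - [0,0,0,0.12,-0.8,0,-1]
    - [0,0,0,0.12,-0.8,0,-1]
    - [0,0,0,0.12,-0.8,0,-1]
    - [0,0,0,0.12,-0.8,0,-1]
    - [0,0,0,0.12,-0.8,0,-1]

```text
t: 16.35
position: [0.5008, -0.0273, 0.1868]
orientation: [0.682, 0.709, -0.125, 0.128]
contact_force: [0.3, 0.1, -1.8]
gripper_width: 0.0174
```

Emit:
drive_tool:
  targets:
    - [0,0,0,0.12,-0.8,0,-1]
    - [0,0,0,0.12,-0.8,0,-1]
    - [0,0,0,0.12,-0.8,0,-1]
    - [0,0,0,0.06,-0.6,0,-1]
    - [0,0,0,0,-0.25,0,-1]

```text
t: 16.85
position: [0.5132, -0.1249, 0.1868]
orientation: [0.683, 0.709, -0.125, 0.128]
contact_force: [0.3, 0.0, -2.1]
gripper_width: 0.0168
```

```bash
cat > v.py <<'E'
from h import *
import sys
o=get_obs(); print(o['position'].round(4),o['qpos'].round(2),o['contact_force'].round(1))
a=cam('top'); np.save('cur.npy',a,allow_pickle=True)
hsv=cv2.cvtColor(a['pixels'],cv2.COLOR_BGR2HSV); H,S,V=[hsv[...,i].astype(int) for i in range(3)]
W=cloud(a); ex=np.array([.970,-.242]); ey=np.array([.242,.970]); c=np.array([.471,.199])
m=((S>60)&(V>60)).astype(np.uint8)
for nm,(lo,hi) in dict(orange=(9,18),yellow=(20,30),mint=(70,92),pink=(165,179)).items():
    n,l,st,ce=cv2.connectedComponentsWithStats((m*((H>=lo)&(H<=hi)&((H<160)|(S<150)))).astype(np.uint8))
    for i in range(1,n):
        if 12<st[i,4]<110:
            P=ray(a,*ce[i],.02); t=P[:2]-c; xt=np.array([t@[.04,-.999],t@[.999,.04]])
            d=P[:2]-np.array([.603,-.208]); 
            if .38<P[0]<.72 and -.36<P[1]<.35: print(nm,ce[i].round(0),st[i,4],P.round(3)[:2],'tray',xt.round(3),'box(from front,lat)',(d@ex).round(3),(d@ey).round(3),'z',np.median(W[l==i][:,2]).round(3))
if len(sys.argv)>1: save(a,sys.argv[1],tuple(map(int,sys.argv[2:6])),float(sys.argv[6]))
E
python3 v.py
```

```text
[ 0.5132 -0.1249  0.1868] [-0.02  0.27 -0.3   0.98 -0.36  1.51] [ 0.3  0.  -2.1]
orange [210. 230.] 33 [0.506 0.142] tray [0.059 0.033] box(from front,lat) -0.179 0.316 z 0.02
yellow [288. 191.] 39 [ 0.624 -0.109] tray [0.314 0.14 ] box(from front,lat) -0.004 0.101 z 0.095
yellow [296. 196.] 79 [ 0.607 -0.135] tray [0.339 0.123] box(from front,lat) -0.013 0.072 z 0.021
yellow [309. 195.] 28 [ 0.61  -0.176] tray [0.38  0.124] box(from front,lat) -0.001 0.033 z 0.02
yellow [321. 201.] 103 [ 0.588 -0.215] tray [0.418 0.1  ] box(from front,lat) -0.013 -0.01 z 0.021
yellow [333. 206.] 55 [ 0.572 -0.25 ] tray [0.452 0.083] box(from front,lat) -0.02 -0.048 z 0.021
yellow [319. 241.] 65 [ 0.462 -0.203] tray [ 0.402 -0.025] box(from front,lat) -0.138 -0.03 z 0.021
mint [316. 229.] 50 [ 0.498 -0.194] tray [0.394 0.012] box(from front,lat) -0.105 -0.012 z 0.182
mint [219. 239.] 37 [0.476 0.115] tray [0.084 0.002] box(from front,lat) -0.201 0.282 z 0.019
pink [324. 230.] 38 [ 0.495 -0.22 ] tray [0.419 0.007] box(from front,lat) -0.102 -0.037 z 0.188
```

Emit:
drive_tool:
  targets:
    - [0.85,0.03,0,0.06,0,-0.07,-1]
    - [0.85,0.03,0,0.06,0,-0.07,-1]
    - [0.85,0.03,0,0.06,0,-0.07,-1]
    - [0.85,0.03,0,0.06,0,-0.07,-1]
    - [0.85,0.03,0,0.06,0,-0.07,-1]

```text
t: 17.4
position: [0.5233, -0.1222, 0.1772]
orientation: [0.693, 0.721, 0.024, -0.024]
contact_force: [0.6, 0.9, -2.4]
gripper_width: 0.0171
```

Emit:
drive_tool:
  targets:
    - [0.85,0.03,0,0,0,-0.07,-1]
    - [0.85,0.03,0,0,0,-0.07,-1]
    - [0.85,0.03,0,0,0,-0.07,-1]
    - [0.85,0.03,0,0,0,-0.07,-1]
    - [0.85,0.03,0,0,0,-0.07,-1]

```text
t: 17.9
position: [0.5234, -0.1226, 0.1666]
orientation: [0.672, 0.699, 0.17, -0.175]
contact_force: [-0.2, -0.5, -1.5]
gripper_width: 0.0168
```

Emit:
drive_tool:
  targets:
    - [0.85,0.03,0,0,0,0,-1]
    - [0.85,0.03,0,0,0,0,-1]
    - [0.85,0.03,0,0,0,0,-1]
    - [0,0,0,0,0,0,-1]
    - [0,0,0,0,0,0,-1]

```text
t: 18.4
position: [0.5235, -0.1228, 0.166]
orientation: [0.646, 0.671, 0.253, -0.261]
contact_force: [-0.2, 0.3, -1.6]
gripper_width: 0.017
```

```bash
python3 v.py top7.png 260 160 400 270 5
```

```text
[ 0.5235 -0.1228  0.166 ] [-0.57  0.63  0.03  1.45  0.59  0.81] [-0.2  0.3 -1.6]
orange [318. 204.] 17 [ 0.58  -0.202] tray [0.405 0.092] box(from front,lat) -0.024 -0.0 z 0.209
orange [210. 230.] 35 [0.506 0.142] tray [0.059 0.033] box(from front,lat) -0.179 0.316 z 0.02
orange [348. 231.] 21 [ 0.492 -0.297] tray [0.497 0.001] box(from front,lat) -0.086 -0.113 z 0.096
orange [230. 247.] 34 [0.451 0.08 ] tray [ 0.118 -0.025] box(from front,lat) -0.217 0.242 z 0.02
yellow [286. 200.] 93 [ 0.594 -0.102] tray [0.306 0.111] box(from front,lat) -0.035 0.101 z 0.096
yellow [230. 229.] 31 [0.509 0.08 ] tray [0.12  0.034] box(from front,lat) -0.16 0.257 z 0.02
yellow [347. 240.] 35 [ 0.462 -0.291] tray [ 0.489 -0.028] box(from front,lat) -0.116 -0.114 z 0.096
yellow [306. 242.] 28 [ 0.461 -0.162] tray [ 0.36  -0.025] box(from front,lat) -0.149 0.01 z 0.021
yellow [315. 240.] 45 [ 0.465 -0.188] tray [ 0.387 -0.021] box(from front,lat) -0.138 -0.014 z 0.021
yellow [334. 242.] 51 [ 0.457 -0.248] tray [ 0.446 -0.032] box(from front,lat) -0.132 -0.074 z 0.021
mint [318. 229.] 19 [ 0.499 -0.202] tray [0.402 0.012] box(from front,lat) -0.102 -0.019 z 0.043
mint [219. 240.] 36 [0.476 0.115] tray [0.084 0.001] box(from front,lat) -0.202 0.283 z 0.019
pink [230. 238.] 30 [0.478 0.079] tray [0.12  0.003] box(from front,lat) -0.19 0.248 z 0.021
```

View pics/top7.png

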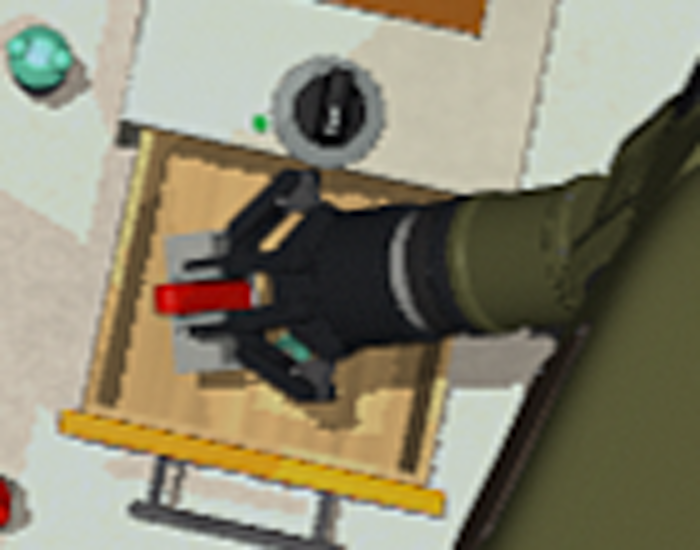

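The heads are dumped: a mint shows on the drawer floor at crop (295,345), with the pink hidden under the hand. Now back for the second load.

Emit:
drive_tool:
  targets:
    - [-0.6,-0.02,0,0,0,0.5,-1]
    - [-0.6,-0.02,0,0,0,0.5,-1]
    - [-0.6,-0.02,0,-0.07,0.4,0.3,-1]
    - [-0.6,-0.02,0,-0.15,0.9,0,-1]
    - [-0.6,-0.02,0,-0.15,0.9,0,-1]

```text
t: 18.95
position: [0.513, -0.0558, 0.2077]
orientation: [0.676, 0.703, 0.154, -0.155]
contact_force: [0.7, 0.5, -2.2]
gripper_width: 0.0171
```

Emit:
drive_tool:
  targets:
    - [-0.6,-0.02,0,-0.15,0.9,0,-1]
    - [-0.6,-0.02,0,-0.15,0.9,0,-1]
    - [-0.6,-0.02,0,-0.15,0.9,0,-1]
    - [-0.6,-0.02,0,-0.15,0.9,0,-1]
    - [-0.6,-0.02,0,-0.15,0.9,0,-1]

```text
t: 19.45
position: [0.4893, 0.0801, 0.2076]
orientation: [0.691, 0.719, 0.051, -0.05]
contact_force: [-0.8, -0.0, -1.8]
gripper_width: 0.0171
```

Emit:
drive_tool:
  targets:
    - [-0.6,-0.02,0,-0.15,0.9,-0.1,-1]
    - [-0.6,-0.02,0,-0.15,0.9,-0.2,-1]
    - [0,0,0,-0.15,0.9,-0.4,-1]
    - [0,0,0,-0.15,0.9,-0.4,-1]
    - [0,0,0,-0.1,0.9,-0.4,-1]

```text
t: 19.95
position: [0.4678, 0.2154, 0.162]
orientation: [0.693, 0.721, 0.01, -0.008]
contact_force: [0.5, -0.4, -1.6]
gripper_width: 0.0168
```

Emit:
drive_tool:
  targets:
    - [0,0,0,-0.1,0.6,-0.6,-1]
    - [0,0,0,-0.06,0.5,-0.6,-1]
    - [0,0,0,0,0,0,-1]
    - [0,0,0,0,0,0,-1]

```text
t: 20.35
position: [0.4634, 0.2465, 0.1257]
orientation: [0.693, 0.721, 0.009, -0.008]
contact_force: [-0.1, -0.6, -1.4]
gripper_width: 0.0171
```

```bash
python3 w.py; python3 v.py | grep -v yellow
```

```text
tcp [0.4634 0.2465 0.1257] y [0.999 0.04  0.001] z [ 0.     0.025 -1.   ] F [-0.1 -0.6 -1.4]
tray walls Y -0.0437 0.0478
end wall X 0.1312
tcp in tray -0.0478 -0.0057
0.03 Y -0.0452 0.0349 floor z [0.0808 0.0846] max 0.1355 L/R z 0.0831 0.0844
0.04 Y -0.0458 0.0341 floor z [0.079  0.0821] max 0.1205 L/R z 0.0816 0.0808
0.05 Y -0.0462 0.0335 floor z [0.0782 0.0821] max 0.1197 L/R z 0.0827 0.0808
0.06 Y -0.0451 0.034 floor z [0.0785 0.0812] max 0.1176 L/R z 0.0811 0.079
0.07 Y -0.0457 0.0359 floor z [0.077  0.0803] max 0.0873 L/R z 0.0797 0.0807
[0.4641 0.2463 0.1261] [ 0.47  0.32 -0.34  0.9   0.02  2.01] [-0.6  0.9 -1.5]
orange [210. 230.] 35 [0.506 0.142] tray [0.058 0.032] box(from front,lat) -0.179 0.316 z 0.021
orange [230. 247.] 35 [0.451 0.08 ] tray [ 0.118 -0.025] box(from front,lat) -0.217 0.243 z 0.02
mint [319. 230.] 31 [ 0.495 -0.204] tray [0.404 0.008] box(from front,lat) -0.106 -0.022 z 0.04
mint [218. 240.] 35 [0.476 0.116] tray [0.083 0.001] box(from front,lat) -0.202 0.283 z 0.019
pink [327. 228.] 37 [ 0.501 -0.228] tray [0.428 0.013] box(from front,lat) -0.094 -0.044 z 0.04
pink [230. 238.] 29 [0.478 0.079] tray [0.12  0.002] box(from front,lat) -0.191 0.248 z 0.02
```

Both heads are in the drawer. The five left sit in three columns of at most two, which should all fit in one load.

Emit:
drive_tool:
  targets:
    - [0,0,0,0.17,0.73,-0.4,-1]
    - [0,0,0,0,0,-0.7,-1]
    - [0,0,0,0,0,-0.4,-1]
    - [0,0,0,0,0,0,-1]
    - [0,0,0,0,0,0,-1]

```text
t: 20.95
position: [0.4695, 0.2674, 0.0803]
orientation: [0.694, 0.72, 0.009, -0.009]
contact_force: [0.2, 0.5, -1.1]
gripper_width: 0.0172
```

```bash
python3 w.py
```

```text
tcp [0.4695 0.2674 0.0803] y [0.999 0.038 0.001] z [-0.     0.025 -1.   ] F [ 0.2  0.5 -1.1]
tray walls Y -0.0465 0.0413
end wall X 0.1302
tcp in tray -0.0684 0.0012
0.03 Y -0.0455 0.0519 floor z [0.0339 0.0389] max 0.0891 L/R z 0.0371 0.0393
0.04 Y -0.0462 0.0545 floor z [0.0326 0.0359] max 0.074 L/R z 0.0344 0.0357
0.05 Y -0.0468 0.0538 floor z [0.0327 0.0358] max 0.0778 L/R z 0.0351 0.0355
0.06 Y -0.0474 0.0529 floor z [0.0328 0.036 ] max 0.0744 L/R z 0.0352 0.0354
0.07 Y -0.0481 0.0522 floor z [0.0322 0.0357] max 0.0445 L/R z 0.0355 0.0353
```

Emit:
drive_tool:
  targets:
    - [0,0,0,0,0,-0.4,-1]
    - [0,0,0,0,0,-0.4,-1]
    - [0,0,0,0,0,-0.2,-1]
    - [0,0,0,0,0,-0.05,-1]
    - [0,0,0,0,0,0,-1]

```text
t: 21.5
position: [0.4689, 0.2675, 0.048]
orientation: [0.693, 0.72, 0.008, -0.009]
contact_force: [-0.8, -0.7, 0.2]
gripper_width: 0.0168
```

```bash
python3 w.py
```

```text
tcp [0.4689 0.2675 0.048 ] y [ 0.999  0.038 -0.   ] z [-0.001  0.024 -1.   ] F [-0.8 -0.7  0.2]
tray walls Y -0.0418 0.0409
end wall X 0.1296
tcp in tray -0.0685 0.0006
0.03 Y -0.062 0.0631 floor z [0.0002 0.0052] max 0.058 L/R z 0.0055 0.0068
0.04 Y -0.0625 0.0656 floor z [-0.0009  0.0035] max 0.0416 L/R z 0.0031 0.0031
0.05 Y -0.0635 0.0649 floor z [-0.0011  0.0038] max 0.0412 L/R z 0.0035 0.0058
0.06 Y -0.0641 0.0641 floor z [-0.0006  0.0035] max 0.0412 L/R z 0.0033 0.003
0.07 Y -0.0616 0.0634 floor z [-0.0007  0.0045] max 0.0362 L/R z 0.0041 0.0018
0.08 Y -0.0623 0.0631 floor z [-0.0014  0.0023] max 0.0363 L/R z 0.0024 0.0016
0.09 Y -0.0632 0.0653 floor z [-0.0024  0.0011] max 0.0376 L/R z 0.0014 0.001
0.1 Y -0.0639 0.0649 floor z [-0.0014  0.0013] max 0.0396 L/R z 0.0025 0.0022
```

Emit:
drive_tool:
  targets:
    - [0,0,0,0.016,-0.4,-0.05,-1]
    - [0,0,0,0.016,-0.4,0,-1]
    - [0,0,0,0.012,-0.3,0,-1]
    - [0,0,0,0.012,-0.3,0,-1]
    - [0,0,0,0.012,-0.3,0,-1]

```text
t: 22.05
position: [0.4724, 0.2168, 0.0477]
orientation: [0.693, 0.72, 0.01, -0.009]
contact_force: [-0.0, 3.7, 5.1]
gripper_width: 0.0169
```

Emit:
drive_tool:
  targets:
    - [0,0,0,0.012,-0.3,0,-1]
    - [0,0,0,0.012,-0.3,0,-1]
    - [0,0,0,0.012,-0.3,0,-1]
    - [0,0,0,0.01,-0.25,0,-1]
    - [0,0,0,0.01,-0.25,0,-1]

```text
t: 22.55
position: [0.474, 0.175, 0.0477]
orientation: [0.693, 0.72, 0.01, -0.009]
contact_force: [0.1, 4.6, 6.0]
gripper_width: 0.0166
```

```bash
python3 w.py|head -5; python3 v.py | grep -v 'tray \[0.[345]'
```

```text
tcp [0.474  0.175  0.0477] y [0.999 0.038 0.002] z [ 0.001  0.027 -1.   ] F [0.1 4.6 6. ]
tray walls Y -0.0457 0.0395
end wall X 0.1293
tcp in tray 0.0241 0.002
0.03 Y -0.0622 0.0667 floor z [-0.0005  0.0054] max 0.0514 L/R z 0.0058 0.0079
[0.4739 0.1738 0.0476] [ 0.34  0.37 -0.5   0.69  0.02  1.87] [1.  2.4 4.7]
orange [222. 230.] 27 [0.507 0.104] tray [0.096 0.032] box(from front,lat) -0.169 0.28 z 0.023
orange [230. 247.] 39 [0.451 0.08 ] tray [ 0.118 -0.025] box(from front,lat) -0.217 0.243 z 0.02
yellow [229. 229.] 35 [0.509 0.081] tray [0.119 0.034] box(from front,lat) -0.161 0.258 z 0.02
yellow [148. 239.] 43 [0.484 0.338] tray [-0.138  0.019] box(from front,lat) -0.248 0.501 z 0.537
yellow [152. 258.] 42 [0.423 0.326] tray [-0.128 -0.043] box(from front,lat) -0.304 0.474 z 0.557
mint [222. 239.] 33 [0.476 0.104] tray [0.095 0.002] box(from front,lat) -0.198 0.272 z 0.021
pink [230. 238.] 33 [0.478 0.079] tray [0.12  0.002] box(from front,lat) -0.191 0.248 z 0.021
```

Emit:
drive_tool:
  targets:
    - [0,0,0,-0.02,-0.12,0,-1]
    - [0,0,0,-0.02,-0.12,0,-1]
    - [0,0,0,0,-0.12,0,-1]

```text
t: 22.95
position: [0.4729, 0.1648, 0.0476]
orientation: [0.693, 0.721, 0.01, -0.009]
contact_force: [0.6, 5.9, 6.0]
gripper_width: 0.0168
```

```bash
python3 w.py|head -5; python3 v.py top8.png 180 200 260 270 8| grep -v 'tray \[0.[345]'
```

```text
tcp [0.4729 0.1648 0.0476] y [0.999 0.039 0.003] z [ 0.002  0.027 -1.   ] F [0.6 5.9 6. ]
tray walls Y -0.0373 0.0339
end wall X 0.127
tcp in tray 0.0342 0.0006
0.03 Y -0.0629 0.0654 floor z [0.0005 0.0056] max 0.0503 L/R z 0.0059 0.0077
[0.4728 0.1642 0.0476] [ 0.32  0.37 -0.51  0.68  0.02  1.85] [0.8 3.1 5.8]
orange [222. 232.] 34 [0.499 0.103] tray [0.097 0.024] box(from front,lat) -0.176 0.276 z 0.024
orange [230. 247.] 40 [0.45 0.08] tray [ 0.118 -0.025] box(from front,lat) -0.218 0.242 z 0.021
yellow [189. 223.] 39 [0.529 0.208] tray [-0.007  0.059] box(from front,lat) -0.172 0.386 z 0.532
yellow [229. 230.] 30 [0.504 0.082] tray [0.119 0.029] box(from front,lat) -0.166 0.257 z 0.022
yellow [152. 235.] 19 [0.496 0.325] tray [-0.125  0.03 ] box(from front,lat) -0.233 0.491 z 0.531
yellow [155. 254.] 66 [0.436 0.315] tray [-0.118 -0.031] box(from front,lat) -0.289 0.467 z 0.555
mint [222. 240.] 30 [0.474 0.104] tray [ 0.095 -0.   ] box(from front,lat) -0.2 0.271 z 0.022
pink [230. 238.] 32 [0.478 0.079] tray [0.12  0.002] box(from front,lat) -0.191 0.248 z 0.022
```

View pics/top8.png

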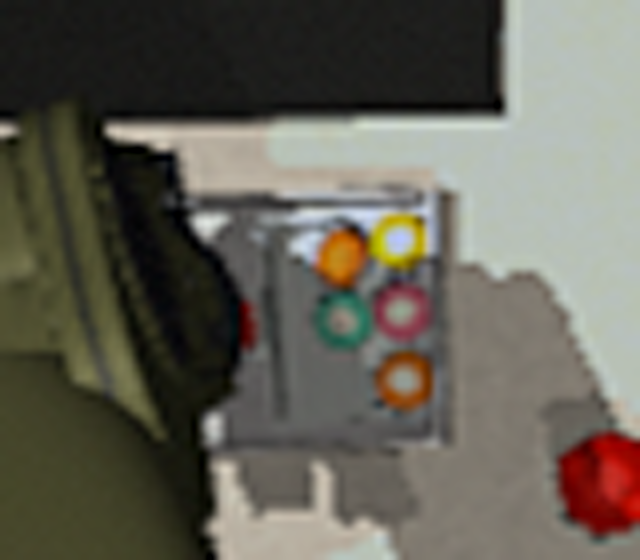

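Five heads are in two rows over the scoop floor. I'll push a last 3 mm, then tilt gently while backing off and lift.

Emit:
drive_tool:
  targets:
    - [0,0,0,0,-0.1,0,-1]
    - [0,0,0,0,-0.03,0,-1]
    - [-0.35,-0.014,0,0,0.06,0.0,-1]
    - [-0.7,-0.028,0,-0.005,0.13,0.02,-1]
    - [-0.7,-0.028,0,-0.005,0.13,0.03,-1]

```text
t: 23.55
position: [0.4702, 0.1678, 0.0476]
orientation: [0.692, 0.718, -0.054, 0.055]
contact_force: [-1.0, 1.1, -1.8]
gripper_width: 0.0167
```

Emit:
drive_tool:
  targets:
    - [-0.8,-0.03,0,-0.005,0.14,0.04,-1]
    - [-0.8,-0.03,0,-0.005,0.14,0.05,-1]
    - [-0.8,-0.03,0,-0.005,0.12,0.1,-1]
    - [-0.5,-0.02,0,-0.003,0.06,0.1,-1]
    - [0,0,0,0,0,0.2,-1]

```text
t: 24.05
position: [0.4697, 0.1837, 0.0612]
orientation: [0.675, 0.704, -0.153, 0.157]
contact_force: [-0.7, -0.4, -2.7]
gripper_width: 0.0169
```

Emit:
drive_tool:
  targets:
    - [0,0,0,0,0,0.5,-1]
    - [0,0,0,0,0,0.8,-1]
    - [0,0,0,0,0,0.8,-1]
    - [0,0,0,0,0,0.8,-1]
    - [0,0,0,0,0,0.4,-1]

```text
t: 24.55
position: [0.4714, 0.1826, 0.1639]
orientation: [0.677, 0.703, -0.15, 0.158]
contact_force: [0.5, 0.3, -2.9]
gripper_width: 0.0167
```

```bash
python3 w.py|head -5; python3 v.py top9.png 180 200 260 270 8| grep -v 'tray \[0.[345]'
```

```text
tcp [0.4714 0.1826 0.1639] y [0.999 0.038 0.002] z [ 0.018 -0.425 -0.905] F [ 0.5  0.3 -2.9]
tray walls Y -0.0493 0.0478
end wall X 0.1316
tcp in tray 0.0164 -0.0003
0.03 Y -0.0401 0.0399 floor z [0.1564 0.1634] max 0.1738 L/R z 0.1608 0.1635
[0.472  0.183  0.1649] [ 0.6   0.43 -0.15  1.23 -0.37  2.18] [ 1.1 -0.2 -0.8]
orange [209. 230.] 43 [0.506 0.147] tray [0.054 0.033] box(from front,lat) -0.18 0.321 z 0.164
orange [210. 248.] 44 [0.45  0.144] tray [ 0.054 -0.023] box(from front,lat) -0.234 0.304 z 0.161
yellow [216. 229.] 39 [0.511 0.123] tray [0.077 0.037] box(from front,lat) -0.17 0.299 z 0.17
mint [209. 239.] 41 [0.478 0.146] tray [0.054 0.004] box(from front,lat) -0.207 0.313 z 0.163
pink [217. 238.] 40 [0.482 0.121] tray [0.079 0.008] box(from front,lat) -0.197 0.29 z 0.172
```

View pics/top9.png

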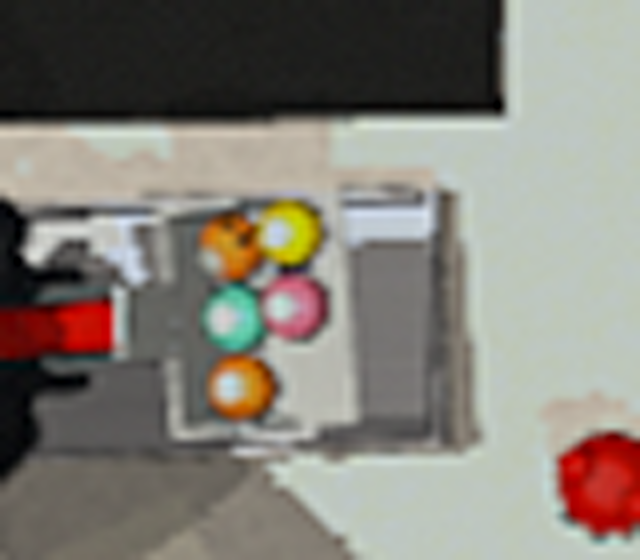

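All five remaining heads are aboard. I'll carry and dump them.

Emit:
drive_tool:
  targets:
    - [0,0,0,0.05,-0.4,0.2,-1]
    - [0,0,0,0.1,-0.75,0.2,-1]
    - [0,0,0,0.1,-0.75,0.2,-1]
    - [0,0,0,0.1,-0.75,0.2,-1]
    - [0,0,0,0.1,-0.75,0,-1]

```text
t: 25.15
position: [0.484, 0.0797, 0.1856]
orientation: [0.676, 0.703, -0.152, 0.157]
contact_force: [0.4, 0.0, -2.1]
gripper_width: 0.0167
```

Emit:
drive_tool:
  targets:
    - [0,0,0,0.1,-0.75,0,-1]
    - [0,0,0,0.1,-0.75,0,-1]
    - [0,0,0,0.1,-0.75,0,-1]
    - [0,0,0,0.1,-0.75,0,-1]
    - [0,0,0,0.1,-0.75,0,-1]

```text
t: 25.65
position: [0.498, -0.0328, 0.1848]
orientation: [0.676, 0.703, -0.153, 0.157]
contact_force: [0.5, -0.4, -1.9]
gripper_width: 0.0169
```

Emit:
drive_tool:
  targets:
    - [0,0,0,0.1,-0.75,0,-1]
    - [0,0,0,0.1,-0.75,0,-1]
    - [0,0,0,0.1,-0.75,0,-1]
    - [0,0,0,0.1,-0.5,0,-1]
    - [0,0,0,0,-0.35,0,-1]

```text
t: 26.15
position: [0.51, -0.1256, 0.1848]
orientation: [0.677, 0.703, -0.152, 0.156]
contact_force: [-0.6, 0.5, -2.5]
gripper_width: 0.017
```

```bash
python3 v.py | egrep 'z 0.1|^\['
```

```text
[ 0.51   -0.1256  0.1848] [ 0.02  0.27 -0.33  0.96 -0.44  1.55] [-0.6  0.5 -2.5]
orange [316. 213.] 45 [ 0.55  -0.196] tray [0.398 0.063] box(from front,lat) -0.055 -0.001 z 0.184
orange [317. 231.] 48 [ 0.494 -0.198] tray [0.397 0.007] box(from front,lat) -0.109 -0.017 z 0.181
mint [317. 223.] 43 [ 0.52  -0.197] tray [0.397 0.034] box(from front,lat) -0.083 -0.009 z 0.181
pink [325. 221.] 44 [ 0.525 -0.223] tray [0.424 0.037] box(from front,lat) -0.072 -0.033 z 0.192
```

Emit:
drive_tool:
  targets:
    - [0.85,0.03,0,0,0,-0.07,-1]
    - [0.85,0.03,0,0,0,-0.07,-1]
    - [0.85,0.03,0,0,0,-0.07,-1]
    - [0.85,0.03,0,0,0,-0.07,-1]
    - [0.85,0.03,0,0,0,-0.07,-1]

```text
t: 26.7
position: [0.5108, -0.1235, 0.1752]
orientation: [0.693, 0.721, -0.004, 0.005]
contact_force: [0.3, -0.2, -1.7]
gripper_width: 0.017
```

Emit:
drive_tool:
  targets:
    - [0.85,0.03,0,0,0,-0.07,-1]
    - [0.85,0.03,0,0,0,-0.07,-1]
    - [0.85,0.03,0,0,0,-0.07,-1]
    - [0.85,0.03,0,0,0,-0.07,-1]
    - [0.85,0.03,0,0,0,0,-1]

```text
t: 27.2
position: [0.5108, -0.1238, 0.1666]
orientation: [0.679, 0.705, 0.143, -0.147]
contact_force: [0.1, -0.2, -2.7]
gripper_width: 0.0168
```

Emit:
drive_tool:
  targets:
    - [0.85,0.03,0,0,0,0,-1]
    - [0.85,0.03,0,0,0,0,-1]
    - [0.85,0.03,0,0,0,0,-1]
    - [0.85,0.03,0,0,0,0,-1]
    - [0,0,0,0,0,0,-1]

```text
t: 27.7
position: [0.5105, -0.125, 0.1641]
orientation: [0.646, 0.669, 0.254, -0.265]
contact_force: [-1.2, -0.8, -1.3]
gripper_width: 0.0172
```

Emit:
drive_tool:
  targets:
    - [0,0,0,0,0,0,-1]
    - [0,0,0,0,0,0,-1]
    - [-0.6,-0.02,0,0,0,0.5,-1]
    - [-0.6,-0.02,0,0,0,0.5,-1]
    - [-0.6,-0.02,0,0,0.3,0.4,-1]

```text
t: 28.2
position: [0.512, -0.115, 0.2108]
orientation: [0.666, 0.692, 0.195, -0.199]
contact_force: [0.7, 1.3, -1.1]
gripper_width: 0.0168
```

Emit:
drive_tool:
  targets:
    - [-0.7,-0.02,0,0.1,0.9,0,-1]
    - [-0.7,-0.02,0,0.1,0.9,0,-1]
    - [-0.7,-0.02,0,0.1,0.9,0,-1]
    - [-0.7,-0.02,0,0.1,0.9,0,-1]
    - [-0.7,-0.02,0,0.1,0.9,0,-1]

```text
t: 28.7
position: [0.5262, 0.0221, 0.211]
orientation: [0.689, 0.716, 0.076, -0.077]
contact_force: [0.4, -0.1, -2.0]
gripper_width: 0.0165
```

```bash
python3 v.py top10.png 190 160 380 270 4.1 | grep -v yellow
```

```text
[0.5262 0.0221 0.211 ] [-0.09  0.29 -0.18  1.13  0.22  1.44] [ 0.4 -0.1 -2. ]
orange [313. 192.] 63 [ 0.618 -0.188] tray [0.393 0.132] box(from front,lat) 0.01 0.023 z 0.021
mint [320. 230.] 28 [ 0.497 -0.206] tray [0.406 0.01 ] box(from front,lat) -0.103 -0.024 z 0.041
pink [326. 224.] 81 [ 0.514 -0.228] tray [0.428 0.026] box(from front,lat) -0.082 -0.041 z 0.039
```

View pics/top10.png

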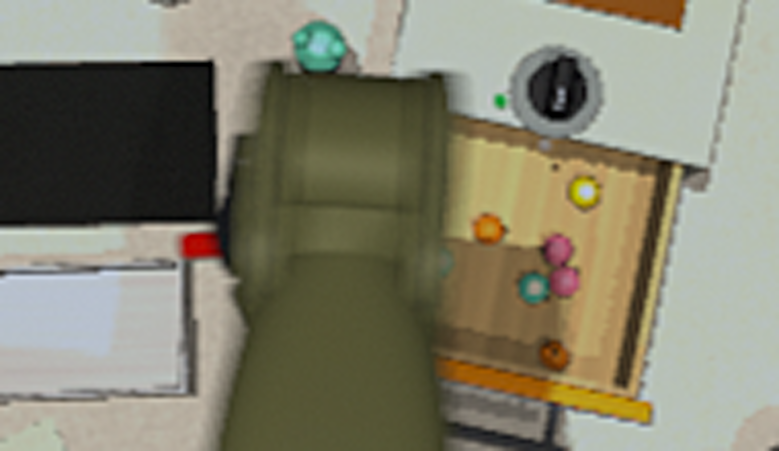

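The drawer holds 7 heads: orange (488,228), yellow (585,190), two pinks (560,265), mint (535,288), orange (555,355), and a mint at the arm's edge (445,262). Next I'll lay the scoop on the mat.

Emit:
drive_tool:
  targets:
    - [-0.35,-0.012,0,0.53,0.85,0,-1]
    - [-0.35,-0.012,0,0.53,0.85,-0.3,-1]
    - [-0.35,-0.012,0,0.53,0.85,-0.5,-1]
    - [-0.35,-0.012,0,0.53,0.85,-0.5,-1]
    - [-0.35,-0.012,0,0.53,0.85,-0.5,-1]

```text
t: 29.25
position: [0.6061, 0.1497, 0.1563]
orientation: [0.693, 0.72, 0.016, -0.015]
contact_force: [0.5, -0.8, -2.0]
gripper_width: 0.017
```

Emit:
drive_tool:
  targets:
    - [-0.35,-0.012,0,0.53,0.85,-0.5,-1]
    - [0,0,0,0,0,-0.8,-1]
    - [0,0,0,0,0,-0.8,-1]
    - [0,0,0,0,0,0,-1]
    - [0,0,0,0,0,0,-1]

```text
t: 29.75
position: [0.6213, 0.1736, 0.093]
orientation: [0.694, 0.72, 0.003, -0.004]
contact_force: [0.3, -0.9, -1.6]
gripper_width: 0.0166
```

```bash
python3 s.py; python3 v.py | grep -v yellow
```

```text
[0.6213 0.1736 0.093 ] [ 0.694  0.72   0.003 -0.004] 0.016610704969952143
toolx [-0.038  0.999  0.01 ] tooly [ 0.999  0.038 -0.001] z [-0.001  0.01  -1.   ]
fwd [ 0.038 -0.999 -0.01 ]
0.03 118 Y -0.041 0.041 Zmin/med/max [0.046 0.058 0.094]
0.04 92 Y -0.041 0.041 Zmin/med/max [0.046 0.051 0.082]
0.05 85 Y -0.041 0.039 Zmin/med/max [0.046 0.052 0.083]
0.06 90 Y -0.041 0.041 Zmin/med/max [0.045 0.05  0.063]
0.07 80 Y -0.039 0.04 Zmin/med/max [0.045 0.05  0.055]
0.08 45 Y -0.04 0.04 Zmin/med/max [0.046 0.052 0.056]
[0.6223 0.1736 0.0939] [ 0.27  0.54 -0.06  0.96  0.01  1.8 ] [ 0.3 -0.5 -1.5]
orange [334. 218.] 29 [ 0.535 -0.252] tray [0.453 0.046] box(from front,lat) -0.055 -0.059 z 0.022
orange [308. 215.] 44 [ 0.544 -0.171] tray [0.372 0.058] box(from front,lat) -0.066 0.022 z 0.038
mint [294. 225.] 30 [ 0.514 -0.126] tray [0.326 0.03 ] box(from front,lat) -0.107 0.058 z 0.04
mint [320. 230.] 30 [ 0.497 -0.206] tray [0.405 0.01 ] box(from front,lat) -0.103 -0.023 z 0.038
pink [326. 224.] 78 [ 0.514 -0.228] tray [0.428 0.026] box(from front,lat) -0.082 -0.041 z 0.04
```

Emit:
drive_tool:
  targets:
    - [0,0,0,0,0,-0.6,-1]
    - [0,0,0,0,0,-0.6,-1]
    - [0,0,0,0,0,-0.2,-1]
    - [0,0,0,0,0,-0.08,-1]
    - [0,0,0,0,0,0,-1]

```text
t: 30.35
position: [0.6227, 0.1732, 0.0487]
orientation: [0.694, 0.72, 0.004, -0.003]
contact_force: [0.3, 0.2, -2.2]
gripper_width: 0.0169
```

Emit:
drive_tool:
  targets:
    - [0,0,0,0,0,0,-1]
    - [0,0,0,0,0,0,-0.3]
    - [0,0,0,0,0,0,0]
    - [0,0,0,0,0,0,0]
    - [0,0,0,0,0,0,0]

```text
t: 30.85
position: [0.6223, 0.1733, 0.0481]
orientation: [0.694, 0.72, 0.004, -0.004]
contact_force: [-0.9, -1.1, -0.5]
gripper_width: 0.043
```

Emit:
drive_tool:
  targets:
    - [0,0,0,0,0,0.3,0]
    - [0,0,0,0,0,0.8,0]
    - [0,0,0,0,0,1,0]
    - [0,0,0,0,0,1,-0.39]
    - [0,0,0,0,0,1,-0.39]

```text
t: 31.35
position: [0.622, 0.1732, 0.1726]
orientation: [0.694, 0.72, 0.004, -0.004]
contact_force: [0.8, 0.2, 1.2]
gripper_width: 0.0258
```

Emit:
drive_tool:
  targets:
    - [0,0,-0.233,-0.66,-0.9,0,-0.39]
    - [0,0,-0.233,-0.66,-0.9,0,-0.39]
    - [0,0,-0.233,-0.66,-0.9,0,-0.39]
    - [0,0,-0.233,-0.66,-0.9,0,-0.39]
    - [0,0,-0.233,-0.66,-0.9,0,-0.39]

```text
t: 31.85
position: [0.5223, 0.0373, 0.1715]
orientation: [0.735, 0.678, 0.004, -0.003]
contact_force: [0.7, -0.3, 0.4]
gripper_width: 0.0262
```

```bash
python3 - <<'E'
from h import *
o=get_obs(); print(o['position'].round(4))
ex=np.array([.970,-.242]); ey=np.array([.242,.970])
for n in ('top','side'):
    a=cam(n); W=cloud(a); d=W[...,:2]-np.array([.594,-.206]); X=d@ex; Y=d@ey
    k=(W[...,2]>.075)&(W[...,2]<.094)&(X<-.19)&(X>-.24)&(abs(Y)<.055); 
    if k.sum(): x=np.median(X[k]); y=(Y[k].min()+Y[k].max())/2; print(n,k.sum(),x,Y[k].min(),Y[k].max(),np.array([.594,-.206])+x*ex)
    if n=='top': np.save('cur.npy',a,allow_pickle=True)
    # scoop on mat
    q=(abs(W[...,0]-.62)<.07)&(abs(W[...,1]-.15)<.13)
    h=cv2.cvtColor(a['pixels'],cv2.COLOR_BGR2HSV); r=q&(h[...,1]>150)&(h[...,2]>80)&(W[...,2]>.05)&(W[...,2]<.09)
    P=W[r]; print('handle',len(P),P[:,0].mean().round(4) if len(P) else '',(P[:,1].min(),P[:,1].max(),np.median(P[:,2])) if len(P) else '')
E
```

```text
[0.5223 0.0373 0.1715]
top 160 -0.21241511593800233 -0.053975964355809626 0.05452268119181807 [ 0.38795734 -0.15459554]
handle 94 0.6222 (np.float64(0.16102576911693683), np.float64(0.21121152263675647), np.float64(0.06963882159771306))
side 165 -0.21179609536685665 -0.05460467678813139 0.054821575856626 [ 0.38855779 -0.15474534]
handle 228 0.6226 (np.float64(0.1444175654267141), np.float64(0.21398029012468736), np.float64(0.07192936675428535))
```

Emit:
drive_tool:
  targets:
    - [0,0,-0.23,-0.64,-0.91,0,-0.39]
    - [0,0,-0.23,-0.64,-0.91,0,-0.39]
    - [0,0,-0.23,-0.64,-0.91,0,-0.39]
    - [0,0,-0.23,-0.64,-0.91,0,-0.39]
    - [0,0,-0.23,-0.64,-0.91,0,-0.39]

```text
t: 32.45
position: [0.4272, -0.099, 0.1715]
orientation: [0.772, 0.635, 0.004, -0.003]
contact_force: [0.3, 0.4, -1.0]
gripper_width: 0.0258
```

Emit:
drive_tool:
  targets:
    - [0,0,-0.23,-0.64,-0.91,0,-0.39]
    - [0,0,-0.23,-0.64,-0.91,0,-0.39]
    - [0,0,0,0,0,-0.5,-0.39]
    - [0,0,0,0,0,0,-0.39]
    - [0,0,0,0,0,0,-0.39]

```text
t: 32.95
position: [0.3892, -0.1527, 0.1562]
orientation: [0.787, 0.617, 0.004, -0.003]
contact_force: [0.6, 0.5, -0.4]
gripper_width: 0.0263
```

Emit:
drive_tool:
  targets:
    - [0,0,0,-0.03,0,-0.95,-0.39]
    - [0,0,0,0,0,-0.95,-0.39]
    - [0,0,0,0,0,-0.95,-0.39]
    - [0,0,0,0,0,-0.2,-0.39]
    - [0,0,0,0,0,0,-0.39]

```text
t: 33.45
position: [0.3894, -0.1525, 0.065]
orientation: [0.786, 0.618, 0.004, -0.003]
contact_force: [0.5, -0.8, -0.4]
gripper_width: 0.0258
```

Emit:
drive_tool:
  targets:
    - [0,0,0,0,0,0,-1]
    - [0,0,0,0,0,0,-1]
    - [0,0,0,0,0,0,-1]
    - [0,0,0,0.2,-0.05,0,-1]
    - [0,0,0,0.4,-0.1,0,-1]

```text
t: 33.95
position: [0.4054, -0.1568, 0.0653]
orientation: [0.787, 0.617, 0.004, -0.004]
contact_force: [-0.8, 2.0, 7.9]
gripper_width: 0.009
```

Emit:
drive_tool:
  targets:
    - [0,0,0,0.5,-0.125,0,-1]
    - [0,0,0,0.5,-0.125,0,-1]
    - [0,0,0,0.5,-0.125,0,-1]
    - [0,0,0,0.5,-0.125,0,-1]
    - [0,0,0,0.5,-0.125,0,-1]

```text
t: 34.45
position: [0.4816, -0.1758, 0.0654]
orientation: [0.787, 0.617, 0.004, -0.003]
contact_force: [-1.2, 2.1, 8.1]
gripper_width: 0.0087
```

Emit:
drive_tool:
  targets:
    - [0,0,0,0.5,-0.125,0,-1]
    - [0,0,0,0.5,-0.125,0,-1]
    - [0,0,0,0.5,-0.125,0,-1]
    - [0,0,0,0.5,-0.125,0,-1]
    - [0,0,0,0.2,-0.05,0,-1]

```text
t: 34.95
position: [0.5489, -0.1926, 0.0654]
orientation: [0.787, 0.617, 0.005, -0.003]
contact_force: [-0.8, 1.8, 7.9]
gripper_width: 0.0084
```

Emit:
drive_tool:
  targets:
    - [0,0,0,0.1,-0.025,0,-1]
    - [0,0,0,0.1,-0.025,0,-1]
    - [0,0,0,0,0,0,-1]

```text
t: 35.25
position: [0.5539, -0.1938, 0.0654]
orientation: [0.787, 0.617, 0.005, -0.003]
contact_force: [1.0, 1.6, 5.3]
gripper_width: 0.0089
```

Emit:
drive_tool:
  targets:
    - [0,0,0,0.1,-0.025,0,-1]
    - [0,0,0,0.1,-0.025,0,-1]
    - [0,0,0,0,0,0,-1]

```text
t: 35.55
position: [0.5542, -0.1939, 0.0654]
orientation: [0.787, 0.617, 0.002, -0.007]
contact_force: [-12.0, 4.2, 16.4]
gripper_width: 0.0092
```

Emit:
drive_tool:
  targets:
    - [0,0,0,0,0,0,-1]
    - [0,0,0,0,0,0,-0.39]
    - [0,0,0,0,0,0,-0.39]
    - [0,0,0,-0.05,0,0,-0.39]
    - [0,0,0,0,0,0.5,-0.39]

```text
t: 36.05
position: [0.5515, -0.194, 0.0764]
orientation: [0.787, 0.617, 0.0, -0.008]
contact_force: [-0.6, 0.6, -0.1]
gripper_width: 0.0262
```

Emit:
drive_tool:
  targets:
    - [0,0,0,0,0,1,-0.39]
    - [0,0,0,0,0,1,-0.39]
    - [0,0,0,-0.4,0.1,1,-0.39]
    - [0,0,0,-0.8,0.2,1,-0.39]
    - [0,0,0,-0.8,0.2,0.5,-0.39]

```text
t: 36.55
position: [0.4973, -0.181, 0.2166]
orientation: [0.787, 0.617, 0.004, -0.002]
contact_force: [0.4, 0.1, 1.0]
gripper_width: 0.0262
```

Emit:
drive_tool:
  targets:
    - [0,0,0,-0.8,0.2,0,-0.2]
    - [0,0,0,-0.8,0.2,0,-0.2]
    - [0,0,0,-0.8,0.2,0,-0.2]
    - [0,0,0,0,0,0,-0.2]

```text
t: 36.95
position: [0.421, -0.1615, 0.214]
orientation: [0.787, 0.617, 0.002, -0.005]
contact_force: [0.3, 0.1, 0.5]
gripper_width: 0.0344
```

```bash
python3 - <<'E'
from h import *
o=get_obs(); print(o['position'].round(4),o['orientation'].round(3))
ex=np.array([.970,-.242]); ey=np.array([.242,.970])
a=cam('top'); save(a,'top11.png',(130,130,400,280),2.9)
for n,a in (('top',a),('side',cam('side'))):
    W=cloud(a); d=W[...,:2]-np.array([.594,-.206]); X=d@ex; Y=d@ey; Z=W[...,2]
    k=(Z>.075)&(Z<.094)&(X<-.028)&(X>-.06)&(abs(Y)<.055); print(n,'bar',k.sum(),np.median(X[k]))
    k=(abs(W[...,0]-.634)<.03)&(abs(W[...,1]+.214)<.03)&(Z>.158)&(Z<.175)
    P=W[k]; r=cv2.minAreaRect((P[:,:2]*1000).astype(np.float32)); print('knob',len(P),r,np.median(P[:,2]),P[:,2].max())
E
```

```text
[ 0.421  -0.1615  0.214 ] [ 0.787  0.617  0.002 -0.005]
top bar 139 -0.04070337321562297
knob 66 ((633.8348999023438, -213.65911865234375), (13.922987937927246, 39.8733024597168), 77.0134506225586) 0.16285390652050635 0.17148441961578234
side bar 133 -0.039928617083743005
knob 71 ((636.76171875, -212.7625732421875), (14.3905029296875, 41.828582763671875), 74.81134033203125) 0.16424606199007366 0.16804036322121524
```

View pics/top11.png

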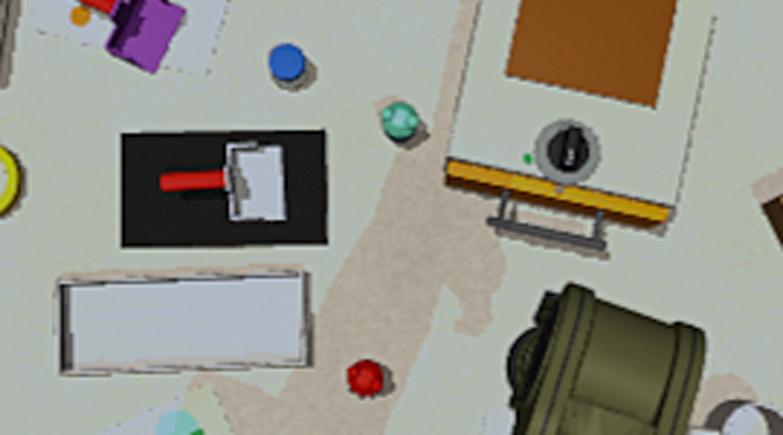

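The view shows the tray empty, the drawer shut (bar about 4 mm further in than at the start, when it stood ajar), and the scoop flat on the mat at (225,182). I'll do the knob now; its bar runs along the box x, so the jaws turn 90°.

Emit:
drive_tool:
  targets:
    - [0,0,0.98,0.446,-0.108,0,-0.2]
    - [0,0,0.98,0.446,-0.108,0,-0.2]
    - [0,0,0.98,0.446,-0.108,0,-0.2]
    - [0,0,0.98,0.446,-0.108,0,-0.2]
    - [0,0,0.98,0.446,-0.108,0,-0.2]

```text
t: 37.55
position: [0.4938, -0.1793, 0.2139]
orientation: [0.612, 0.791, 0.003, -0.004]
contact_force: [0.7, -0.4, -0.0]
gripper_width: 0.0342
```

Emit:
drive_tool:
  targets:
    - [0,0,0.98,0.446,-0.108,0,-0.2]
    - [0,0,0.98,0.446,-0.108,0,-0.2]
    - [0,0,0.98,0.446,-0.108,0,-0.2]
    - [0,0,0.98,0.446,-0.108,0,-0.2]
    - [0,0,0.98,0.446,-0.108,0,-0.2]

```text
t: 38.05
position: [0.5607, -0.1955, 0.2137]
orientation: [0.402, 0.916, 0.002, -0.005]
contact_force: [-0.6, -0.1, -0.7]
gripper_width: 0.0338
```

Emit:
drive_tool:
  targets:
    - [0,0,0.98,0.446,-0.108,0,-0.2]
    - [0,0,0.98,0.446,-0.108,0,-0.2]
    - [0,0,0.98,0.446,-0.108,0,-0.2]
    - [0,0,0.98,0.446,-0.108,0,-0.2]
    - [0,0,0.98,0.446,-0.108,0,-0.2]

```text
t: 38.55
position: [0.6275, -0.2117, 0.2135]
orientation: [0.168, 0.986, 0.0, -0.005]
contact_force: [-0.7, -1.1, -0.5]
gripper_width: 0.0339
```

Emit:
drive_tool:
  targets:
    - [0,0,0.98,0.446,-0.108,0,-0.2]
    - [0,0,0,0,0,0,-0.2]
    - [0,0,0,0,0,0,-0.2]

```text
t: 38.85
position: [0.6395, -0.2145, 0.2134]
orientation: [0.122, 0.992, 0.0, -0.006]
contact_force: [-0.3, 0.1, 0.5]
gripper_width: 0.0344
```

```bash
python3 - <<'E'
from h import *
from scipy.spatial.transform import Rotation as Ro
o=get_obs(); R=Ro.from_quat(o['orientation']).as_matrix(); print(o['position'].round(4),R.round(3),o['qpos'].round(2))
print(np.degrees(np.arctan2(R[1,1],R[0,1])))
E
```

```text
[ 0.6395 -0.2145  0.2134] [[-0.97   0.243 -0.011]
 [ 0.243  0.97   0.002]
 [ 0.011 -0.001 -1.   ]] [-0.32  0.54  0.26  1.3  -0.   -0.08]
75.95740839670569
```

Emit:
drive_tool:
  targets:
    - [0,0,0,-0.14,0.03,-0.3,-0.2]
    - [0,0,0,0,0,-0.8,-0.2]
    - [0,0,0,0,0,-0.8,-0.2]
    - [0,0,0,0,0,-0.55,-0.2]
    - [0,0,0,0,0,0,-0.2]

```text
t: 39.35
position: [0.6325, -0.2128, 0.138]
orientation: [0.122, 0.992, 0.001, -0.008]
contact_force: [-1.0, 0.3, -0.7]
gripper_width: 0.034
```

Emit:
drive_tool:
  targets:
    - [0,0,0,0,0,0,-1]
    - [0,0,0,0,0,0,-1]
    - [0,0,0,0,0,0,-1]
    - [0,0,0,0,0,0,-1]

```text
t: 39.75
position: [0.635, -0.2145, 0.1419]
orientation: [0.122, 0.993, -0.0, -0.005]
contact_force: [-3.3, -3.3, 2.1]
gripper_width: 0.0128
```

Gripped at 12.8 mm, close to the bar's 14 mm. I'll turn clockwise by about 1.25 rad.

Emit:
drive_tool:
  targets:
    - [0,0,-0.9,0,0,0,-1]
    - [0,0,-0.9,0,0,0,-1]
    - [0,0,-0.9,0,0,0,-1]
    - [0,0,-0.9,0,0,0,-1]
    - [0,0,-0.9,0,0,0,-1]

```text
t: 40.25
position: [0.6351, -0.2142, 0.1419]
orientation: [0.342, 0.94, 0.001, -0.004]
contact_force: [-2.4, -2.7, 1.3]
gripper_width: 0.0126
```

Emit:
drive_tool:
  targets:
    - [0,0,-0.9,0,0,0,-1]
    - [0,0,-0.9,0,0,0,-1]
    - [0,0,-0.9,0,0,0,-1]
    - [0,0,-0.9,0,0,0,-1]
    - [0,0,-0.9,0,0,0,-1]

```text
t: 40.75
position: [0.6355, -0.214, 0.1419]
orientation: [0.543, 0.84, 0.002, -0.004]
contact_force: [-1.3, -1.9, 2.6]
gripper_width: 0.013
```

Emit:
drive_tool:
  targets:
    - [0,0,-0.9,0,0,0,-1]
    - [0,0,-0.9,0,0,0,-1]
    - [0,0,-0.9,0,0,0,-1]
    - [0,0,-0.3,0,0,0,-1]
    - [0,0,0,0,0,0,-1]

```text
t: 41.25
position: [0.6358, -0.214, 0.1419]
orientation: [0.66, 0.751, 0.003, -0.003]
contact_force: [-1.1, -2.7, 4.4]
gripper_width: 0.013
```

```bash
python3 - <<'E'
from h import *
from scipy.spatial.transform import Rotation as Ro
o=get_obs(); R=Ro.from_quat(o['orientation']).as_matrix(); print(np.degrees(np.arctan2(R[1,1],R[0,1])),o['moment'].round(2),o['gripper_width'])
E
```

```text
7.352425840717614 [-0.49  0.36 -0.1 ] 0.013015372849851792
```

Emit:
drive_tool:
  targets:
    - [0,0,0,0,0,0,-0.2]
    - [0,0,0,0,0,0,-0.2]
    - [0,0,0,0,0,0.6,-0.2]
    - [0,0,0,0,0,1,-0.2]
    - [0,0,0,0,0,1,-0.2]

```text
t: 41.75
position: [0.6348, -0.2128, 0.2186]
orientation: [0.66, 0.751, 0.003, -0.005]
contact_force: [0.5, -1.1, 0.4]
gripper_width: 0.0341
```

Emit:
drive_tool:
  targets:
    - [0,0,0,-0.9,0.2,0.5,-0.2]
    - [0,0,0,-0.9,0.2,0,-0.2]
    - [0,0,0,-0.9,0.2,0,-0.2]
    - [0,0,0,-0.9,0.2,0,-0.2]
    - [0,0,0,-0.9,0.2,0,-0.2]

```text
t: 42.25
position: [0.4993, -0.1828, 0.2336]
orientation: [0.66, 0.751, 0.004, -0.004]
contact_force: [0.1, -0.1, 0.5]
gripper_width: 0.034
```

Emit:
drive_tool:
  targets:
    - [0,0,0,-0.9,0.2,0,-0.2]
    - [0,0,0,-0.9,0.2,0,-0.2]
    - [0,0,0,-0.9,0.2,0,-0.2]
    - [0,0,0,0,0,0,-0.2]
    - [0,0,0,0,0,0,-0.2]

```text
t: 42.75
position: [0.4193, -0.1653, 0.234]
orientation: [0.66, 0.751, 0.004, -0.003]
contact_force: [-0.4, 0.2, 0.2]
gripper_width: 0.034
```

```bash
python3 - <<'E'
from h import *
o=get_obs(); print(o['t'],o['position'].round(4),o['contact_force'].round(1))
ex=np.array([.970,-.242]); ey=np.array([.242,.970])
A=cam('top'); B=cam('side'); save(A,'top12.png',(130,130,400,280),2.9)
for n,a in (('top',A),('side',B)):
    W=cloud(a); d=W[...,:2]-np.array([.594,-.206]); X=d@ex; Y=d@ey; Z=W[...,2]
    k=(Z>.075)&(Z<.094)&(X<-.028)&(X>-.06)&(abs(Y)<.055); print(n,'bar',k.sum(),np.median(X[k]) if k.any() else '')
    k=(abs(W[...,0]-.635)<.03)&(abs(W[...,1]+.214)<.03)&(Z>.158)&(Z<.175)
    P=W[k]; print('knob',len(P),cv2.minAreaRect((P[:,:2]*1000).astype(np.float32)) if len(P) else '')
    h=cv2.cvtColor(a['pixels'],cv2.COLOR_BGR2HSV); r=(abs(W[...,0]-.62)<.07)&(abs(W[...,1]-.15)<.13)&(h[...,1]>150)&(h[...,2]>80)&(Z>.05)&(Z<.09)
    P=W[r]; print('scoop handle',cv2.minAreaRect((P[:,:2]*1000).astype(np.float32)),np.median(P[:,2]).round(4))
E
```

```text
42.75 [ 0.4193 -0.1653  0.234 ] [-0.4  0.2  0.2]
top bar 138 -0.04050561609077331
knob 66 ((634.5809326171875, -213.7726287841797), (14.813373565673828, 39.536720275878906), 7.615097522735596)
scoop handle ((623.1820678710938, 178.22662353515625), (18.108713150024414, 65.07376861572266), 1.4728981256484985) 0.0704
side bar 134 -0.040001508966447996
knob 63 ((636.6071166992188, -212.47567749023438), (13.805402755737305, 40.89152526855469), 6.287512302398682)
scoop handle ((624.275146484375, 179.82135009765625), (17.818876266479492, 69.4222412109375), 2.8550124168395996) 0.0717
```

View pics/top12.png

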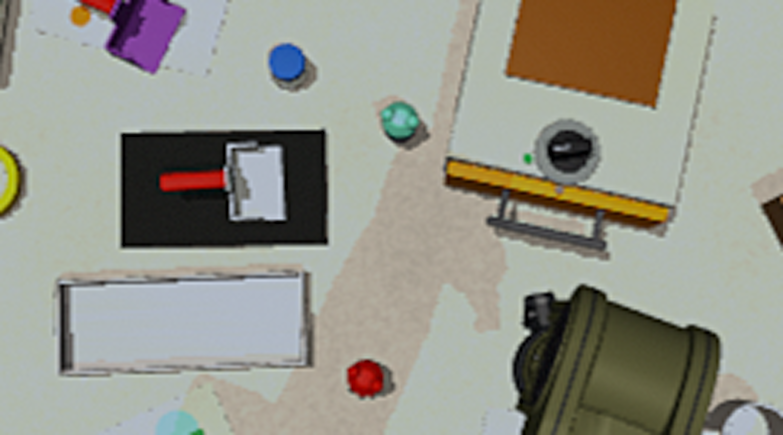

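The knob (568,150) stays about 69° (1.2 rad) clockwise, the drawer is shut, the tray is empty, the scoop is flat on the mat, and the robot touches nothing.

```bash
python3 -c "
from station import *
finish_job()"
```

```text
the job is handed in; nothing more can be done
```

I completed every step and handed the job in; it gives no verdict, so the result rests on my own camera checks.

I pulled the drawer about 0.17 m open and scooped all 7 heads in two loads (2, then 5). Then I laid the scoop on the mat, pushed the drawer shut against its stop, and turned the knob clockwise until it clicked over.

Last checks:
- **Heads:** I counted 7 in the drawer before shutting it, and the tray was empty.
- **Drawer:** the handle bar sits about 4 mm further in than at the start, when it was slightly ajar, and it had stopped against about 12 N.
- **Knob:** it rests at about 1.2 rad after I let go.
- **Scoop:** it lies flat, with its origin about 2 mm from the mat's centre and in line with the mat to within about 3°.
- **Bystanders:** those in the last view (both toys, paint pot) show no visible shift. The mug, tape and carton were only partly in view, and I did not re-measure any of them.

**Snag on the way:** on the first attempt to set the scoop into the tray, it caught the tray wall and pitched about 14° in the grip. I levelled it, set it down in the empty half and regripped. I saw no heads or bystanders move.

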